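# Set out the containers from the latched sample case around the tube rack

### The arm

A 6-joint arm with a two-finger parallel gripper is mounted at the origin on the work surface. World frame = base frame: x ahead of the robot, y to its left, z up, the work surface at z = 0. Lengths are in m, angles in rad, forces in N, time in s.
With the tool pointing down it reaches from about 0.25 to 0.775 m from the base axis. Payload 4 kg.
Tool frame: the origin (TCP) lies midway between the tips of the shut fingers; the grasp point (between the pads) lies 19 mm behind it; z points along the fingers, y is the direction in which the jaws open and shut (so a half turn about z gives the same grasp; the last joint's range is limited). The gripper opens to 94 mm and grips with 3 to 60 N. Pads are 16 mm wide; open, the fingers measure 119 mm over their backs; the gripper's body (75 mm by 177 mm) begins 78 mm behind the grasp point.
Start: joints at [1.146, 0.087, 1.371, -0, 1.684, -0.103], TCP at [0.174, 0.522, 0.184] pointing down, gripper open.
Joint ranges: [-3.1, 3.1], [-0.76, 2.03], [0.27, 2.55], [-1.08, 4.22], [0.17, 2.65], [-2.57, 2.57]. Speed limits (rad/s): [2.79, 2.79, 3.14, 3.14, 3.14, 3.14].

### API

Orientations are given as [roll, pitch, yaw] about the fixed x, y, z axes, in that order (R = Rz(yaw) Ry(pitch) Rx(roll)).
In Python, from bench import robot gives the robot as it stands.
- The arm moves only by the tool drive_tool, never from a script. Its argument "series" is a list that holds one entry, the list of rows, each a list of 7 numbers: the turn, a rotation vector about the tool's x, y, z in rad, then the shift along the tool's x, y, z in cm, then the opening in per cent of the stroke, from 0 (shut) to 100 (fully open). In form: [[[rx, ry, rz, tx, ty, tz, fingers], ...]]. A call has 1 to 20 rows; each row is the pose to reach, as a shift and turn from the pose measured when the call began, along the tool's axes at that moment; what a row does not reach only later rows make up. A row lasts 1/10 s, in which the tool goes at most 50 mm and 8.59 degrees, less where a joint would pass 70% of its speed; a pose out of reach is approached as far as the arm can. A call with a gripper value outside its range is refused whole. The fingers move at their own pace and stop on an object; the grip force is fixed at half the most. Time passes only in rows, so rows that repeat a pose let the fingers close. It gives the time, the measured TCP pose, the force and the opening at its end, in the units of the state.
- robot.get_obs(): the state, without advancing time (a new reading comes with each control period).
- robot.snapshot(name): name is "scene" or "side" or "wrist"; returns a dict with "img" (420x560x3 uint8, blue, green, red), "depth" (420x560 float32, m along the optical axis (not along the pixel's ray), 0 where there is no reading), "vertical_fov" (degrees; the focal length in pixels is half the picture's height over the tangent of half this angle, whatever the lens; pixels are square), "cx", "cy" (the principal point, pixels), "rvec" (rotation vector, rad) and "tvec" (3), from world to camera coordinates, as OpenCV has them. Camera axes: x right, y down, z forward; pixel columns grow to the right and rows downward; lengths in m; the calibration is good to about 2 mm. A picture is of the moment at which its call begins.
- robot.close_job(): hands the job in, once; it reports no verdict.
The state is a dict: "time": time; "joint_positions": joint angles; "qvel": joint speeds; "joint_torque": joint torques, N m; "tool_pos": TCP position; "ee_rot": TCP orientation; "wrist_force": force on the tool from outside, world axes, zero at the start; "wrist_torque": the same for the moment, N m; "width": finger opening in m.
Only numpy, scipy, OpenCV 4.12 (cv2) and the standard library are available. Lean on these libraries where they do the work, as an engineer would, in place of code of your own. Each camera call takes 0.05 s, during which the arm holds its last target.

### The job

Set up the dissection station: swing the latch lever of the sample case free, open the lid, and take out whichever containers are in it, standing them upright on the table - the squat round jar midway between the tube rack and the lidded tub and in line with them; the slim round bottle centred behind the rack (its long side away from the robot); the slide box centred in front of the rack (its long side towards the robot) with its long sides parallel to the rack's; and the square bottle straight in front of the tub (the same direction as the rack's front) - these last three with a clear gap of 4 cm to the rack or tub. Then close the lid fully and swing the latch lever fully back over it, leaving the rack, the tub and the other things on the table where they are.

Things in the scene. Friction and masses are not known exactly. Their poses are not given: they have to be found in the camera images.
- case: Aluminium sample case fixed to the table, outer 218 (its x) x 342 (its y) x 82 mm high, walls and floor 6 mm, one open space inside; lid on top. Origin: centre of its underside; its -x side (front, with lid bar and latch) faces the robot, z up. Up to four containers stand inside in one row along its y, about 80 mm apart, a little in front of its middle line.
- lid (a joint): Lid angle in rad: 0 closed, grows as it opens, up to 1.9 (1.57 is upright). Flat plate 218 x 342 x 10 mm, top 94 mm above the table when closed, hinged on the case's far (+x) rim. Stiff hinge: it stays where it is left; 3 to 5 N at the bar move it.
- lid_bar (a point): Middle of the lid's handle: a round bar 12 mm thick, 100 mm long, parallel to the hinge (case y), 38 mm in front of the lid's front edge (so 32 mm free gap), held by an arm at each end. 256 mm from the hinge, 89 mm above the table when closed.
- lid_hinge (a point): Middle of the lid's hinge axis, which runs along the case's y, 83 mm above the table; the bar moves on an arc about it.
- latch (a joint): Latch lever angle in rad: 0 it points to the case's +x, lying over the lid's front edge and holding the lid down; grows anticlockwise seen from above, up to 1.9. At 1.57 it points to the case's +y, alongside the case front; the lid is free from about 1.45. Stays where left; about 1 N moves it.
- latch_knob (a point): Top centre of the lever's upright round knob, 14 mm thick, 36 mm tall, on the lever's end; top 139 mm above the table, 66 mm from the pivot. The lever (16 mm wide, 6 mm thick, top 103 mm above the table) lies 3 mm above the lid.
- latch_pivot (a point): Upright pivot of the latch lever, on a bracket in front of the case front (case x -126 mm, y +110 mm), height 103 mm.
- jar: Squat round jar, 56 mm diameter, 60 mm high, white with a flat grey screw lid as wide as the jar. Origin: centre of its underside. May be absent.
- bottle: Slim round bottle, 40 mm diameter up to 54 mm height, then shoulder and a 26 mm wide cap, 72 mm high in all. Origin: centre of its underside. May be absent.
- slidebox: Rectangular slide box, 44 mm (x) x 66 mm (y, long) x 62 mm high, white. Origin: centre of its underside. May be absent.
- flask: Square bottle: body 48 x 48 x 52 mm high with a round cap 32 mm wide and 20 mm tall on top, 72 mm high in all. Origin: centre of its underside. May be absent.
- rack: Yellow test-tube rack, 80 mm (x) x 170 mm (y, long) x 60 mm high, four orange tube caps 12 mm above its top, 0.9 kg, loose. Origin: centre of its underside; its -x long side (front) faces the robot, its +y end (left as the robot sees it) faces the tub.
- tub: Full round white tub with red lid, 72 mm diameter, 70 mm high, 0.9 kg, loose; in line with the rack off its +y end, centre 255 to 275 mm from the rack's centre. Origin: centre of its underside; its axes are parallel to the rack's.
- wash_bottle: Bystander: clear wash bottle, 64 mm diameter, 160 mm high, beyond the rack and the tub. Origin: centre of its underside.
- beaker: Bystander: open steel beaker, rim 72 mm across, 85 mm high, beyond the case and the rack. Origin: centre of its underside.

How it is judged:
By the outcome, as a careful person would: the job done as asked, in the order asked, and still so for the second after the job is handed in, with the robot touching nothing.
Of jar, bottle, slidebox, flask only 2 to 4 are there at a start; the rules pass over those that are not, and their reading is None.
At some moment in a run one of jar, slidebox, flask may be knocked a few centimetres aside while the robot is not near it.
It also fails if it takes over 210 s, if anything falls off the work surface, if the arm or the gripper's body presses on something with over 40 N, if the wrist force passes 120 N, or if a joint passes its speed limit or range.

## Working session

There is one attempt and no reset: what is moved stays moved. The work goes in short steps, Python scripts to look and compute and a tool call to move; the robot and the scene stay as the last step left them, time stands still between calls to the robot, and variables do not carry over. Pictures are saved under pics/ and viewed, and the job is handed in when it is done.

Besides the shell and the picture viewer there is one more tool, called after ">>>" in YAML: its name, and indented under it one key for each argument. drive_tool: Moves the arm, as the interface text tells. Its arguments: {"type":"object","properties":{"series":{"type":"array","items":{"type":"array","items":{"type":"array","items":{"type":"number"}}}}},"required":["series"]}

```bash
ls; mkdir -p pics
cat > h.py <<'E'
import numpy as np, cv2
from scipy.spatial.transform import Rotation as R
from bench import robot
def snap(n,f):
    s=robot.snapshot(n); cv2.imwrite('pics/'+f+'.png',s['img'])
    np.savez('pics/'+f+'.npz',**{k:np.array(v) for k,v in s.items()}); return s
def load(f): return dict(np.load('pics/'+f+'.npz'))
def cloud(s):
    d=s['depth'];h,w=d.shape;f=h/2/np.tan(np.radians(float(s['vertical_fov']))/2)
    u,v=np.meshgrid(np.arange(w),np.arange(h))
    P=np.stack([(u-float(s['cx']))/f*d,(v-float(s['cy']))/f*d,d],-1)
    Rm=cv2.Rodrigues(s['rvec'].astype(float))[0]
    W=(P-s['tvec'].ravel())@Rm; W[d==0]=np.nan; return W
def crop(f,u0,v0,u1,v1,k,out):
    i=cv2.imread('pics/'+f+'.png')[v0:v1,u0:u1]; cv2.imwrite('pics/'+out+'.png',cv2.resize(i,None,fx=k,fy=k,interpolation=cv2.INTER_CUBIC))
E
python3 - <<'E'
from h import *
for n in ['scene','side','wrist']:
    s=snap(n,n+'0'); print(n,s['vertical_fov'],s['cx'],s['cy'],s['rvec'],s['tvec'])
print(robot.get_obs())
E
```

```text
pics
scene 43.50316069951268 278.8088128575371 215.5494739470864 [ 1.70075144  1.97038283 -0.70313322] [ 0.08179501 -0.38106548  1.73920417]
side 54.50283312579502 287.98413120815417 212.3991658325549 [ 0.0619839  -2.69477598  1.584898  ] [0.59122867 0.09986615 0.89411348]
wrist 64.05425303098738 279.44719321798016 205.25449304014768 [-2.38806569 -1.72046913 -0.20162137] [-0.54939683 -0.02525225  0.38920815]
{'time': 0.15, 'joint_positions': array([ 1.14588865e+00,  8.77921313e-02,  1.37189281e+00, -2.33349340e-05,
        1.68358981e+00, -1.03070302e-01]), 'qvel': array([ 0.0004503 , -0.0018893 , -0.00407428, -0.00140622,  0.00017037,
        0.0008406 ]), 'joint_torque': array([ 1.67342034e-03, -3.40642476e+01, -3.02793145e+01,  7.19603221e-02,
        3.05580860e-02, -1.17304789e-04]), 'tool_pos': array([0.17378032, 0.52134758, 0.18327656]), 'ee_rot': array([-3.13991710e+00, -1.49999572e-04,  2.81975254e+00]), 'wrist_force': array([ 0.25234879, -0.05573474, -0.2598937 ]), 'wrist_torque': array([ 0.00883517,  0.04763304, -0.02946716]), 'width': 0.09391110814923734}
```

View pics/scene0.png

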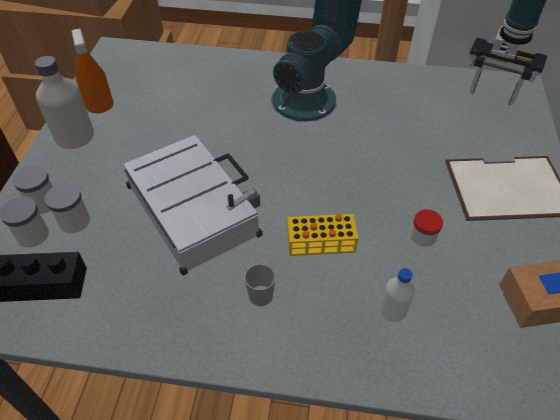

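View pics/side0.png

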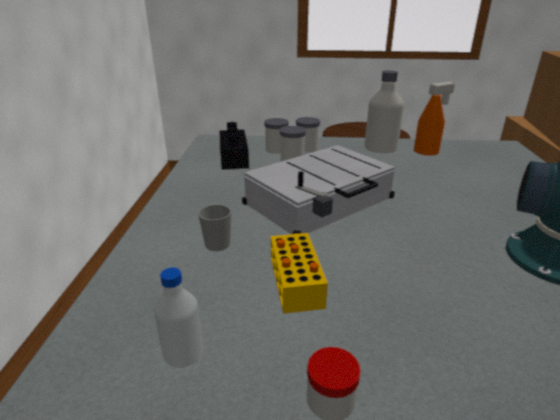

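View pics/wrist0.png

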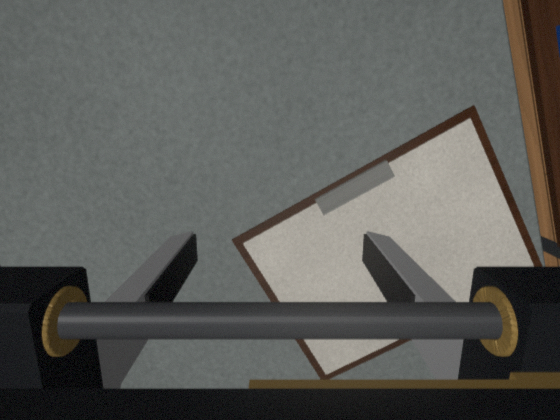

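The scene camera looks towards the robot. The case is at px (195,195), its knob at (231,200), the rack at (322,233) and the tub at (427,225). The wash bottle, beaker and clutter are clear of them. Next I fit poses from depth.

```bash
cat > fit.py <<'E'
from h import *
import sys
s=load('scene0');W=cloud(s);img=s['img'].astype(int)
s2=load('side0');W2=cloud(s2);i2=s2['img'].astype(int)
def rep(W,m,n):
    P=W[m];P=P[~np.isnan(P[:,0])];print(n,len(P),np.percentile(P,[2,50,98],axis=0).round(3).tolist());return P
for nm,WW,im in (('scene',W,img),('side',W2,i2)):
    z=WW[...,2];b,g,r=im[...,0],im[...,1],im[...,2]
    # table noise
    m=(abs(z)<.01);print(nm,'table z',np.nanmedian(z[m]))
    # rack top
    yel=(r>150)&(g>110)&(b<90)
    P=rep(WW,yel&(z>.054)&(z<.066),'racktop')
    rect=cv2.minAreaRect(P[:,:2].astype(np.float32)*1000);print(rect)
    red=(r>140)&(g<60)&(b<70)&(z>.055)&(z<.08)
    P=rep(WW,red,'tub')
    rect=cv2.minEnclosingCircle(P[:,:2].astype(np.float32)*1000);print(rect)
    m=(z>.088)&(z<.099)&(WW[...,1]<-.05)&(WW[...,0]<.75)&(WW[...,0]>.15)
    mm=m.astype(np.uint8);n,l,st,_=cv2.connectedComponentsWithStats(mm);k=1+np.argmax(st[1:,4])
    P=rep(WW,l==k,'lid');print(st[k],cv2.minAreaRect(P[:,:2].astype(np.float32)*1000))
    m=(z>.115)&(z<.145)&(WW[...,1]<.05)&(WW[...,1]>-.3)&(WW[...,0]<.6)&(WW[...,0]>.1)
    n,l,st,c=cv2.connectedComponentsWithStats(m.astype(np.uint8))
    for k in range(1,n):
        if st[k,4]>3: print(st[k]);rep(WW,l==k,'knob?')
E
python3 fit.py
```

```text
scene table z 0.00048093967448638113
racktop 938 [[0.521, 0.027, 0.056], [0.572, 0.107, 0.06], [0.619, 0.194, 0.064]]
((569.3497924804688, 109.86548614501953), (84.84475708007812, 170.7816619873047), 12.277472496032715)
tub 143 [[0.483, 0.344, 0.066], [0.508, 0.37, 0.07], [0.544, 0.404, 0.074]]
((514.0547485351562, 372.241943359375), 35.85749053955078)
lid 8556 [[0.361, -0.402, 0.09], [0.528, -0.24, 0.094], [0.686, -0.081, 0.098]]
[ 123  135  137  117 8556] ((503.0137939453125, -233.7772674560547), (349.85235595703125, 266.8310546875), 41.109031677246094)
[284  82  23  11 113]
knob? 113 [[0.1, -0.051, 0.117], [0.109, -0.021, 0.134], [0.119, 0.008, 0.144]]
[227 194   7  11  55]
knob? 55 [[0.562, -0.127, 0.116], [0.571, -0.12, 0.135], [0.576, -0.115, 0.141]]
side table z -0.0004577078415517887
racktop 1066 [[0.522, 0.03, 0.058], [0.571, 0.128, 0.06], [0.62, 0.196, 0.061]]
((572.1555786132812, 111.68366241455078), (80.35392761230469, 170.94798278808594), 11.8858060836792)
tub 18 [[0.482, 0.346, 0.068], [0.497, 0.364, 0.07], [0.531, 0.388, 0.071]]
((508.1122131347656, 373.6166687011719), 28.15365982055664)
lid 4596 [[0.356, -0.39, 0.089], [0.517, -0.219, 0.093], [0.683, -0.067, 0.095]]
[ 244  145  150   60 4596] ((503.2591552734375, -228.42758178710938), (345.494384765625, 264.6272888183594), 41.07876968383789)
[297 171   6  12  67]
knob? 67 [[0.565, -0.125, 0.116], [0.57, -0.114, 0.128], [0.577, -0.112, 0.139]]
[517 189  17  22 182]
knob? 182 [[0.101, -0.044, 0.117], [0.112, 0.004, 0.134], [0.12, 0.014, 0.145]]
```

```bash
cat > fit2.py <<'E'
from h import *
from scipy.optimize import minimize
for f in ('scene0','side0'):
    s=load(f);W=cloud(s);z=W[...,2]
    m=(z>.088)&(z<.099)&(W[...,1]<-.02)&(W[...,0]<.75)&(W[...,0]>.25)
    P=W[m][:,:2]
    def E(yaw):
        c,sn=np.cos(yaw),np.sin(yaw);q=P@np.array([[c,-sn],[sn,c]]);return q
    best=None
    for yaw in np.radians(np.arange(-55,-42,.25)):
        q=E(yaw)
        # back edge sharpness (x max) & y edges
        h=0
        for a in (0,1):
            hist=np.histogram(q[:,a],bins=np.arange(-1,1,.002))[0]; h+=np.sum(np.diff(hist)**2.0)
        if best is None or h>best[0]: best=(h,yaw)
    yaw=best[1];q=E(yaw)
    lo=[];
    for a in (0,1):
        hist,e=np.histogram(q[:,a],bins=np.arange(-1,1,.002)); t=np.median(hist[hist>0])*.5
        k=np.where(hist>t)[0]; lo.append((e[k[0]],e[k[-1]+1]))
    print(f,np.degrees(yaw),lo,[b-a for a,b in lo])
    c=np.array([np.mean(l) for l in lo]);Rm=np.array([[np.cos(yaw),-np.sin(yaw)],[np.sin(yaw),np.cos(yaw)]])
    print('centre',Rm@c)
    # rack
    i=s['img'].astype(int);b,g,r=i[...,0],i[...,1],i[...,2]
    yel=(r>150)&(g>110)&(b<90)&(z>.054)&(z<.066)
    P=W[yel][:,:2]; yaw=.208
    for yaw in (.19,.2,.21,.22,.23):
        q=E(yaw);w=np.percentile(q,[1,99],axis=0);c,sn=np.cos(yaw),np.sin(yaw)
        print(yaw,w[1]-w[0],np.array([[c,-sn],[sn,c]])@w.mean(0))
    m=(z>.03)&(np.hypot(W[...,0]-.512,W[...,1]-.3725)<.06)
    P=W[m]; 
    P=P[(P[:,2]>.03)&(P[:,2]<.062)] 
    if len(P)>5:
        from scipy.optimize import least_squares
        r=least_squares(lambda p:np.hypot(P[:,0]-p[0],P[:,1]-p[1])-.036,[.512,.3725],loss='soft_l1',f_scale=.002);print('tub side',r.x,np.std(r.fun),len(P))
E
python3 fit2.py
python3 -c "
from h import *
crop('scene0',120,130,270,270,5,'c1');crop('side0',150,100,420,420,2.2,'c2') if 0 else None;crop('side0',240,140,400,240,5,'c2')"
```

```text
scene0 -48.75 [(np.float64(0.3740000000000012), np.float64(0.9500000000000017)), (np.float64(0.054000000000000936), np.float64(0.39800000000000124))] [np.float64(0.5760000000000005), np.float64(0.3440000000000003)]
centre [ 0.60640273 -0.3487058 ]
0.19 [0.08047454 0.16763762] [0.56988452 0.10978543]
0.2 [0.08067737 0.16761866] [0.57004058 0.10972783]
0.21 [0.08037789 0.16755956] [0.56987932 0.10964675]
0.22 [0.08058208 0.16751166] [0.56997152 0.10962919]
0.23 [0.08076295 0.16741622] [0.57011647 0.10972577]
tub side [0.51285657 0.37397492] 0.0014976947827197464 216
side0 -48.75 [(np.float64(0.3720000000000012), np.float64(0.8820000000000017)), (np.float64(0.05800000000000094), np.float64(0.40000000000000124))] [np.float64(0.5100000000000005), np.float64(0.3420000000000003)]
centre [ 0.58558114 -0.32041337]
0.19 [0.07931785 0.16762633] [0.57176843 0.11189787]
0.2 [0.07872559 0.16765666] [0.57190311 0.11184982]
0.21 [0.07860895 0.16767266] [0.57206465 0.11174804]
0.22 [0.07886985 0.16756875] [0.57217683 0.11172866]
0.23 [0.07957348 0.16769338] [0.57230419 0.11184438]
tub side [0.51584461 0.37411037] 0.0007141491406300724 745
```

View pics/c1.png

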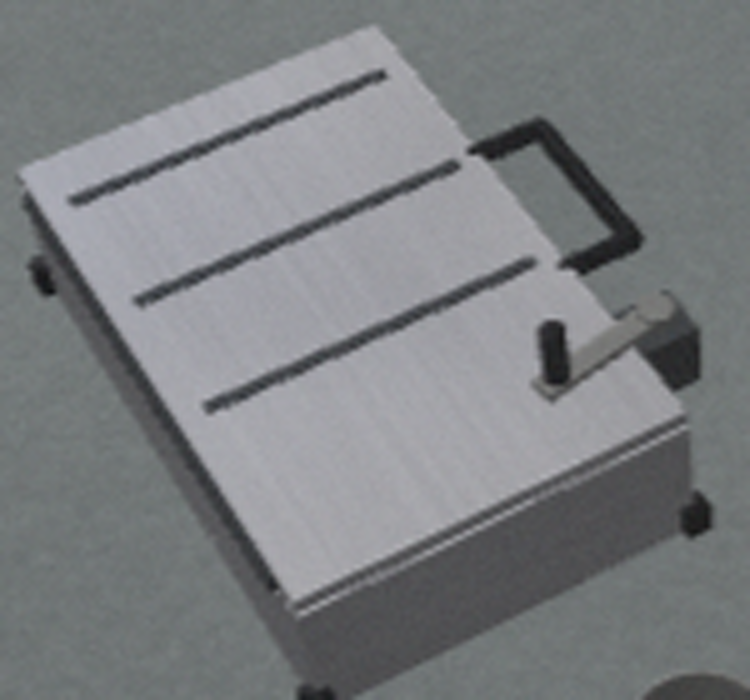

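View pics/c2.png

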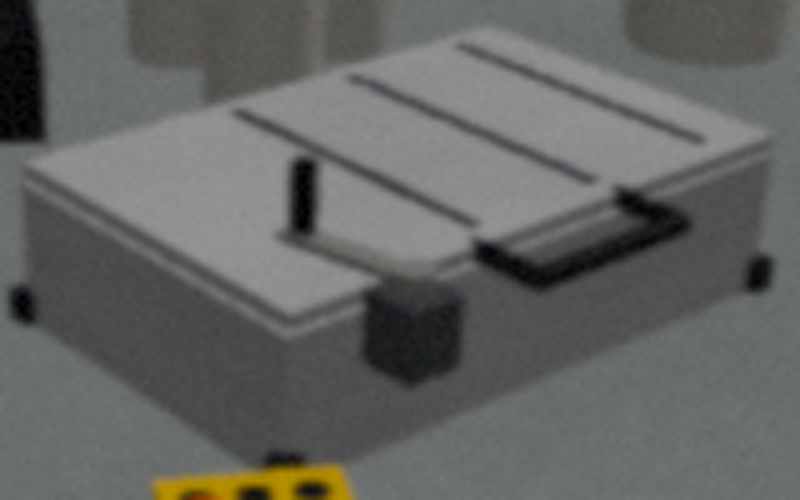

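Run:
```python
from h import *
yaw=np.radians(-48.75);c,sn=np.cos(yaw),np.sin(yaw);M=np.array([[c,-sn],[sn,c]])
for f in ('scene0','side0'):
    W=cloud(load(f));z=W[...,2]
    q=W[...,:2]@M
    m=(z>.088)&(z<.099)&(q[...,1]>.08)&(q[...,1]<.15)&(q[...,0]>.3)&(q[...,0]<.75)
    h,e=np.histogram(q[m][:,0],bins=np.arange(.35,.8,.002));k=np.where(h>np.median(h[h>0])*.5)[0];print(f,e[k[0]],e[k[-1]+1])
    for lo,hi in ((.112,.125),(.125,.145)):
      m=(z>lo)&(z<hi)&(abs(q[...,0]-.465)<.08)&(abs(q[...,1]-.34)<.06)
      p=q[m];print('knob',len(p),p.mean(0),p.min(0),p.max(0))
    m=(z>.07)&(z<.1)&(q[...,0]<.365)&(q[...,0]>.3)&(q[...,1]>.15)&(q[...,1]<.3)
    p=q[m];print('bar',len(p),np.percentile(p,[1,99],axis=0),np.median(W[m][:,2]))
```

```text
scene0 0.41800000000000004 0.6400000000000002
knob 20 [0.46695879 0.35186357] [0.4587115  0.34663802] [0.47218925 0.35543947]
knob 41 [0.46681213 0.34904135] [0.4597092  0.33797718] [0.47312202 0.35565839]Traceback (most recent call last):
  File "<stdin>", line 12, in <module>
    return _quantile_unchecked(
        a, q, axis, out, overwrite_input, method, keepdims, weights)
    return _ureduce(a,
                    func=_quantile_ureduce_func,
    ...<5 lines>...
                    overwrite_input=overwrite_input,
                    method=method)
    r = func(a, **kwargs)
    result = _quantile(arr,
                       quantiles=q,
    ...<2 lines>...
                       out=out,
                       weights=wgt)
    slices_having_nans = np.isnan(arr[-1, ...])
                                  ~~~^^^^^^^^^
IndexError: index -1 is out of bounds for axis 0 with size 0
```

```bash
cat >> h.py <<'E'
def rows(*tg, down=True):
    """each tg = (x,y,z,yaw): rows in tool frame from now"""
    o=robot.get_obs();R0=R.from_euler('xyz',o['ee_rot']);p0=o['tool_pos']
    print('t',round(o['time'],2),'pos',p0.round(4),'rot',o['ee_rot'].round(4),'F',o['wrist_force'].round(1),'w',round(o['width'],4))
    for t in tg:
        Rt=R.from_euler('xyz',[np.pi,0,t[3]])
        d=(R0.inv()*Rt).as_rotvec();s=R0.inv().apply(np.array(t[:3])-p0)*100
        print(t,'->',[round(float(v),3) for v in d]+[round(float(v),2) for v in s])
YAW=np.radians(-48.75);CM=np.array([[np.cos(YAW),-np.sin(YAW)],[np.sin(YAW),np.cos(YAW)]]);CC=CM@np.array([.529,.2275])
def cw(x,y): return (CC+CM@np.array([x,y]))
E
python3 - <<'E'
from h import *
rows((.569,-.12,.28,.72),(.569,-.12,.22,.72))
for f in ('scene0',):
    W=cloud(load(f))
    for n,u,v in (('beaker',260,275),('wash',400,290)): print(n,W[v-12:v+12,u-10:u+10].reshape(-1,3)[::60].round(3).tolist())
E
```

```text
t 0.15 pos [0.1738 0.5213 0.1833] rot [-3.1399e+00 -1.0000e-04  2.8198e+00] F [ 0.3 -0.1 -0.3] w 0.0939
(0.569, -0.12, 0.28, 0.72) -> [-0.001, 0.002, 2.1, -57.78, -48.36, -9.6]
(0.569, -0.12, 0.22, 0.72) -> [-0.001, 0.002, 2.1, -57.78, -48.35, -3.6]
beaker [[0.665, -0.058, 0.002], [0.672, -0.057, -0.001], [0.731, -0.043, 0.077], [0.736, -0.043, 0.071], [0.735, -0.043, 0.058], [0.736, -0.043, 0.046], [0.742, -0.043, 0.042], [0.741, -0.043, 0.027]]
wash [[0.657, 0.291, 0.001], [0.737, 0.275, 0.107], [0.748, 0.274, 0.112], [0.752, 0.275, 0.107], [0.761, 0.275, 0.109], [0.766, 0.276, 0.104], [0.771, 0.277, 0.1], [0.77, 0.279, 0.087]]
```

>>> drive_tool:
  series:
    - [[0, 0, 0.1, -1.5, -1.5, -6, 100], [0, 0, 0.25, -5, -4, -9.6, 100], [0, 0, 2.1, -57.8, -48.4, -9.6, 100], [0, 0, 2.1, -57.8, -48.4, -9.6, 100], [0, 0, 2.1, -57.8, -48.4, -9.6, 100], [0, 0, 2.1, -57.8, -48.4, -9.6, 100], [0, 0, 2.1, -57.8, -48.4, -9.6, 100], [0, 0, 2.1, -57.8, -48.4, -9.6, 100], [0, 0, 2.1, -57.8, -48.4, -9.6, 100], [0, 0, 2.1, -57.8, -48.4, -9.6, 100], [0, 0, 2.1, -57.8, -48.4, -9.6, 100], [0, 0, 2.1, -57.8, -48.4, -9.6, 100], [0, 0, 2.1, -57.8, -48.4, -9.6, 100], [0, 0, 2.1, -57.8, -48.4, -9.6, 100], [0, 0, 2.1, -57.8, -48.4, -9.6, 100], [0, 0, 2.1, -57.8, -48.4, -9.6, 100], [0, 0, 2.1, -57.8, -48.4, -9.6, 100], [0, 0, 2.1, -57.8, -48.4, -9.6, 100], [0, 0, 2.1, -57.8, -48.4, -9.6, 100]]

```text
time: 2.05
tool_pos: [0.5687, -0.1196, 0.2801]
ee_rot: [3.142, 0.001, 0.721]
wrist_force: [-0.1, -1.0, -0.1]
width: 0.0942
```

Run:
```python
from h import *
s=snap('wrist','w1')
rows((.569,-.12,.20,.72),(.569,-.12,.113,.72))
s=snap('side','s1')
```

```text
t 2.1 pos [ 0.5687 -0.1192  0.2806] rot [3.1406e+00 9.0000e-04 7.2130e-01] F [-0.5 -0.4  0.1] w 0.0943
(0.569, -0.12, 0.2, 0.72) -> [0.001, 0.001, 0.001, -0.02, 0.08, 8.06]
(0.569, -0.12, 0.113, 0.72) -> [0.001, 0.001, 0.001, -0.01, 0.07, 16.76]
```

View pics/w1.png

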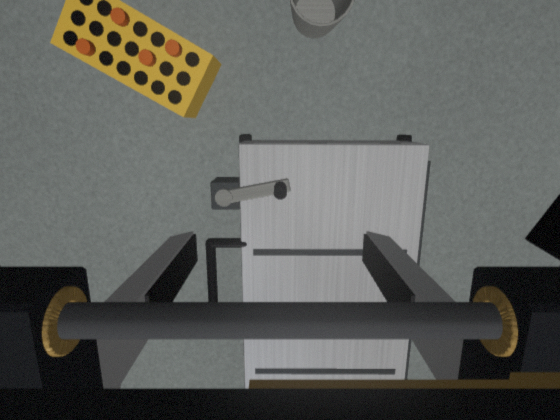

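View pics/s1.png

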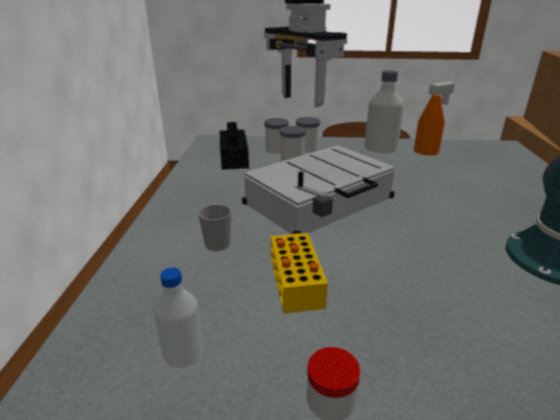

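The wrist picture shows the lid square to the image, the knob at (281,190), the pivot at (223,198) and the bar at (212,270). I refine from the wrist depth.

```bash
cat > fw.py <<'E'
from h import *
W=cloud(load('w1'));z=W[...,2];q=W[...,:2]@CM
ok=np.zeros(z.shape,bool);ok[130:228,180:440]=1
m=ok&(z>.085)&(z<.1)
p=q[m];print('lid',np.percentile(p,[.5,50,99.5],axis=0))
# lid yaw from top edge (v~142) : point col vs q
for u in range(250,420,20):
    c=np.where(m[:,u])[0];print(u,q[c.min(),u].round(4),end=';')
print()
for v in range(150,230,10):
    c=np.where(m[v]&(z[v]>.09))[0];print(v,q[v,c.min()].round(4),q[v,c.max()].round(4),end=';')
print()
m=ok&(z>.11)&(z<.15);print('knob',W[m].mean(0),W[m].min(0),W[m].max(0),q[m].mean(0),m.sum())
m=ok&(z>.134);print('knobtop',W[m].mean(0),q[m].mean(0),m.sum())
i=load('w1')['img'].astype(int);yel=(i[...,2]>120)&(i[...,1]>90)&(i[...,0]<80)&(z>.056)&(z<.064)
P=W[yel];print('rack',cv2.minAreaRect(P[:,:2].astype(np.float32)*1000))
m=(z>.07)&(z<.1)&(q[...,0]<.4);m[:230]=0;m[300:]=0;m[:,:180]=0;m[:,260:]=0
print('bar',m.sum(),np.percentile(q[m],[1,50,99],axis=0),np.median(z[m]))
E
python3 fw.py
```

```text
lid [[0.38822886 0.29704481]
 [0.5302039  0.34945889]
 [0.6385478  0.39548157]]
250 [0.432  0.3963];270 [0.455  0.3962];290 [0.4778 0.3955];310 [0.5006 0.3954];330 [0.5234 0.3954];350 [0.5461 0.3954];370 [0.5692 0.3954];390 [0.5917 0.3954];410 [0.6142 0.3955];
150 [0.4198 0.3887] [0.6353 0.3887];160 [0.4194 0.3773] [0.6352 0.3774];170 [0.419  0.3657] [0.6385 0.3656];180 [0.4186 0.3539] [0.64   0.3538];190 [0.3858 0.3425] [0.6381 0.3422];200 [0.3846 0.3298] [0.6387 0.3298];210 [0.4188 0.3177] [0.6392 0.3173];220 [0.4185 0.3055] [0.6388 0.3052];
knob [ 0.57024513 -0.12020831  0.13467246] [ 0.56230578 -0.1281283   0.11068644] [ 0.57584521 -0.11438568  0.14089327] [0.46636613 0.34947414] 188
knobtop [ 0.5693371  -0.12094788  0.13869179] [0.46632347 0.34830382] 142
rack ((571.91064453125, 110.13156127929688), (79.697509765625, 171.88475036621094), 12.152929306030273)
bar 704 [[0.37484139 0.20153775]
 [0.38244692 0.25030382]
 [0.39938    0.28149349]] 0.09394584412654354
```

```bash
sed -i 's/\[.529,.2275\]/[.5295,.2257]/' h.py
python3 - <<'E'
from h import *
print(CC,cw(-.147,0),cw(.109,0))
rows((.5695,-.1205,.16,.72),(.5695,-.1205,.114,.72))
E
```

```text
[ 0.51881385 -0.24928483] [ 0.42189002 -0.13876438] [ 0.59068255 -0.33123537]
t 2.15 pos [ 0.5687 -0.119   0.2809] rot [3.1401e+00 7.0000e-04 7.2160e-01] F [-0.9 -0.6  0.1] w 0.0937
(0.5695, -0.1205, 0.16, 0.72) -> [0.002, 0.001, 0.002, -0.03, 0.15, 12.09]
(0.5695, -0.1205, 0.114, 0.72) -> [0.002, 0.001, 0.002, -0.02, 0.14, 16.69]
```

>>> drive_tool:
  series:
    - [[0, 0, 0, 0, 0.15, 4, 70], [0, 0, 0, 0, 0.15, 8, 50], [0, 0, 0, 0, 0.15, 11, 50], [0, 0, 0, 0, 0.15, 14, 50], [0, 0, 0, 0, 0.15, 16, 50], [0, 0, 0, 0, 0.15, 16.7, 50], [0, 0, 0, 0, 0.15, 16.7, 50], [0, 0, 0, 0, 0.15, 16.7, 30], [0, 0, 0, 0, 0.15, 16.7, 5], [0, 0, 0, 0, 0.15, 16.7, 5], [0, 0, 0, 0, 0.15, 16.7, 5], [0, 0, 0, 0, 0.15, 16.7, 5], [0, 0, 0, 0, 0.15, 16.7, 5]]

```text
time: 3.45
tool_pos: [0.5693, -0.1198, 0.1145]
ee_rot: [3.141, 0.0, 0.722]
wrist_force: [-2.1, 2.7, 4.0]
width: 0.0115
```

Run:
```python
from h import *
o=robot.get_obs();print(((o['tool_pos'][:2]-CC)@CM))
tg=[]
for th in np.linspace(.2,1.68,13)[1:]:
    p=cw(-.126+.066*np.cos(th),.110+.066*np.sin(th));tg.append((round(p[0],4),round(p[1],4),.1135,.72))
rows(*tg)
```

```text
[-0.06406476  0.12338667]
t 3.45 pos [ 0.5693 -0.1198  0.1145] rot [3.1414e+00 5.0000e-04 7.2190e-01] F [-2.1  2.7  4. ] w 0.0115
(np.float64(0.5755), np.float64(-0.1152), 0.1135, 0.72) -> [0.0, 0.0, 0.002, 0.76, 0.06, 0.1]
(np.float64(0.5791), np.float64(-0.108), 0.1135, 0.72) -> [0.0, 0.0, 0.002, 1.51, -0.24, 0.1]
(np.float64(0.5819), np.float64(-0.1003), 0.1135, 0.72) -> [0.0, 0.0, 0.002, 2.23, -0.63, 0.1]
(np.float64(0.5836), np.float64(-0.0924), 0.1135, 0.72) -> [0.0, 0.0, 0.002, 2.88, -1.11, 0.1]
(np.float64(0.5844), np.float64(-0.0843), 0.1135, 0.72) -> [0.0, 0.0, 0.002, 3.47, -1.67, 0.1]
(np.float64(0.5842), np.float64(-0.0761), 0.1135, 0.72) -> [0.0, 0.0, 0.002, 4.0, -2.3, 0.09]
(np.float64(0.583), np.float64(-0.0681), 0.1135, 0.72) -> [0.0, 0.0, 0.002, 4.44, -2.97, 0.09]
(np.float64(0.5808), np.float64(-0.0603), 0.1135, 0.72) -> [0.0, 0.0, 0.002, 4.79, -3.71, 0.09]
(np.float64(0.5776), np.float64(-0.0528), 0.1135, 0.72) -> [0.0, 0.0, 0.002, 5.05, -4.48, 0.09]
(np.float64(0.5736), np.float64(-0.0457), 0.1135, 0.72) -> [0.0, 0.0, 0.002, 5.21, -5.28, 0.09]
(np.float64(0.5687), np.float64(-0.0392), 0.1135, 0.72) -> [0.0, 0.0, 0.002, 5.28, -6.09, 0.09]
(np.float64(0.563), np.float64(-0.0334), 0.1135, 0.72) -> [0.0, 0.0, 0.002, 5.23, -6.9, 0.09]
```

>>> drive_tool:
  series:
    - [[0, 0, 0, 0.76, 0.06, 0, 5], [0, 0, 0, 1.51, -0.24, 0, 5], [0, 0, 0, 2.23, -0.63, 0, 5], [0, 0, 0, 2.88, -1.11, 0, 5], [0, 0, 0, 3.47, -1.67, 0, 5], [0, 0, 0, 4.0, -2.3, 0, 5], [0, 0, 0, 4.44, -2.97, 0, 5], [0, 0, 0, 4.79, -3.71, 0, 5], [0, 0, 0, 5.05, -4.48, 0, 5], [0, 0, 0, 5.21, -5.28, 0, 5], [0, 0, 0, 5.28, -6.09, 0, 5], [0, 0, 0, 5.25, -6.9, 0, 5], [0, 0, 0, 5.25, -6.9, 0, 5]]

```text
time: 4.75
tool_pos: [0.569, -0.0249, 0.1151]
ee_rot: [-3.141, -0.02, 0.726]
wrist_force: [13.4, 15.5, -4.7]
width: 0.0067
```

Run:
```python
from h import *
rows()
snap('side','s2'); snap('wrist','w2')
```

```text
t 4.75 pos [ 0.569  -0.0249  0.1151] rot [-3.1408 -0.0195  0.7264] F [13.4 15.5 -4.7] w 0.0067
```

View pics/s2.png

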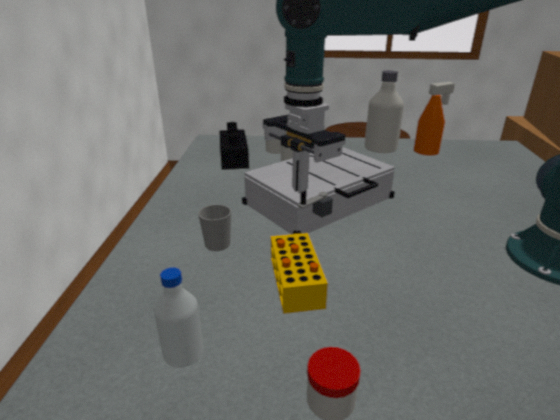

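View pics/w2.png

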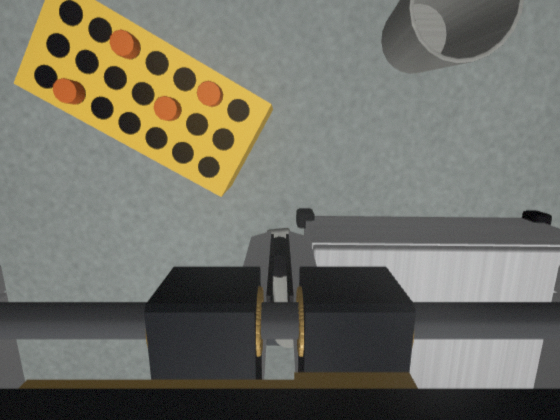

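The knob (280,255) now lies straight "up" the picture from the pivot, alongside the case. The fingers hold it only by its edge. I let go, rise and look.

>>> drive_tool:
  series:
    - [[0, 0, 0, 0, 0, 0, 30], [0, 0, 0, 0, 0, 0, 50], [0, 0, 0, 0, 0, -2, 50], [0, 0, 0, 0, 0, -5, 50], [0, 0, 0, -4, 0, -9, 50], [0, 0, 0, -8, 0, -11, 80], [0, 0, 0, -8, 0, -11, 80]]

```text
time: 5.55
tool_pos: [0.507, -0.0827, 0.2289]
ee_rot: [3.135, -0.022, 0.722]
wrist_force: [0.5, -0.4, 0.3]
width: 0.0598
```

Run:
```python
from h import *
rows()
snap('wrist','w3')
W=cloud(load('w3'));z=W[...,2];q=(W[...,:2]-CC)@CM
m=(z>.115)&(z<.15)&(abs(q[...,0]+.126)<.05)&(abs(q[...,1]-.17)<.06);m[300:]=0
v,u=np.where(m);print(m.sum(),q[m].mean(0),W[m].mean(0),u.mean(),v.mean())
```

```text
t 5.55 pos [ 0.507  -0.0827  0.2289] rot [ 3.135  -0.0223  0.7218] F [ 0.5 -0.4  0.3] w 0.0598
216 [-0.1347672   0.17525302] [ 0.56171787 -0.03240914  0.13866921] 275.52777777777777 119.81944444444444
```

View pics/w3.png

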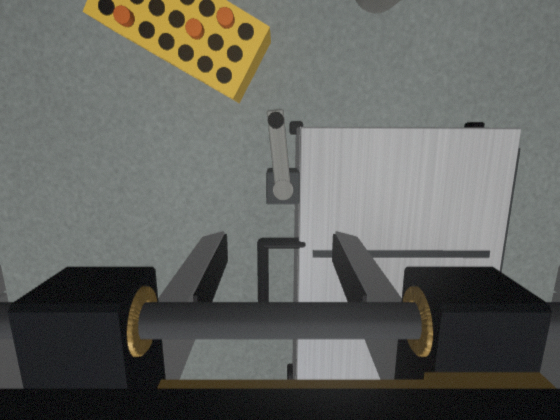

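The latch is at about 1.70 rad, so the lid is free. Next is the bar.

Run:
```python
from h import *
b=cw(-.147,0);rows((b[0],b[1],.2,.7199),(b[0],b[1],.12,.7199),(b[0],b[1],.074,.7199))
```

```text
t 5.6 pos [ 0.5075 -0.0812  0.2265] rot [ 3.1381 -0.0222  0.7228] F [-0.   0.6 -0.1] w 0.0634
(np.float64(0.4218900188237815), np.float64(-0.13876437589262325), 0.2, 0.7199) -> [0.003, -0.022, 0.003, -10.29, -1.36, 2.42]
(np.float64(0.4218900188237815), np.float64(-0.13876437589262325), 0.12, 0.7199) -> [0.003, -0.022, 0.003, -10.46, -1.39, 10.42]
(np.float64(0.4218900188237815), np.float64(-0.13876437589262325), 0.074, 0.7199) -> [0.003, -0.022, 0.003, -10.56, -1.41, 15.02]
```

>>> drive_tool:
  series:
    - [[0, -0.022, 0, -3, -0.5, 0.5, 40], [0, -0.022, 0, -6, -1, 1, 38], [0, -0.022, 0, -9, -1.3, 2, 38], [0, -0.022, 0, -10.3, -1.36, 2.4, 38], [0, -0.022, 0, -10.35, -1.37, 4.5, 38], [0, -0.022, 0, -10.4, -1.38, 7.5, 38], [0, -0.022, 0, -10.45, -1.39, 10.4, 38], [0, -0.022, 0, -10.5, -1.4, 12, 38], [0, -0.022, 0, -10.53, -1.4, 13.5, 38], [0, -0.022, 0, -10.56, -1.41, 15, 38], [0, -0.022, 0, -10.56, -1.41, 15, 38], [0, -0.022, 0, -10.56, -1.41, 15, 15], [0, -0.022, 0, -10.56, -1.41, 15, 5], [0, -0.022, 0, -10.56, -1.41, 15, 5], [0, -0.022, 0, -10.56, -1.41, 15, 5]]

```text
time: 7.1
tool_pos: [0.4224, -0.1389, 0.0749]
ee_rot: [3.137, -0.001, 0.723]
wrist_force: [0.9, 0.1, -0.4]
width: 0.0078
```

Run:
```python
from h import *
o=robot.get_obs();p=o['tool_pos'];print((p[:2]-CC)@CM)
snap('side','s3')
```

```text
[-0.14656239  0.00030684]
```

View pics/s3.png

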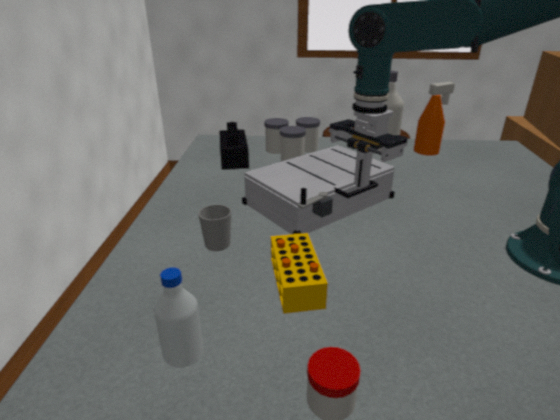

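```bash
cat > arc.py <<'E'
from h import *
import sys
a,b,n,dz=map(float,sys.argv[1:5]);n=int(n)
tg=[]
for f in np.linspace(a,b,n+1)[1:]:
    g=f+np.arctan2(.006,.256);r=.2561
    x=.109-r*np.cos(g);z=.083+r*np.sin(g);p=cw(x,0);tg.append((round(p[0],4),round(p[1],4),round(z-dz,4),.7199))
rows(*tg)
E
python3 arc.py 0 .75 14 .015
```

```text
t 7.15 pos [ 0.4223 -0.1389  0.0748] rot [ 3.137e+00 -7.000e-04  7.226e-01] F [-0.2  0.8  0.5] w 0.0056
(np.float64(0.4223), np.float64(-0.1393), np.float64(0.0877), 0.7199) -> [0.005, -0.001, 0.003, -0.03, 0.04, -1.29]
(np.float64(0.4233), np.float64(-0.1403), np.float64(0.1013), 0.7199) -> [0.005, -0.001, 0.003, -0.02, 0.19, -2.65]
(np.float64(0.4247), np.float64(-0.1419), np.float64(0.1149), 0.7199) -> [0.005, -0.001, 0.003, -0.02, 0.41, -4.01]
(np.float64(0.4266), np.float64(-0.1441), np.float64(0.1283), 0.7199) -> [0.005, -0.001, 0.003, -0.02, 0.7, -5.35]
(np.float64(0.4289), np.float64(-0.1468), np.float64(0.1415), 0.7199) -> [0.005, -0.001, 0.003, -0.02, 1.06, -6.67]
(np.float64(0.4318), np.float64(-0.15), np.float64(0.1546), 0.7199) -> [0.005, -0.001, 0.003, -0.02, 1.5, -7.97]
(np.float64(0.4351), np.float64(-0.1538), np.float64(0.1674), 0.7199) -> [0.005, -0.001, 0.003, -0.02, 2.01, -9.25]
(np.float64(0.4388), np.float64(-0.158), np.float64(0.1799), 0.7199) -> [0.005, -0.001, 0.003, -0.02, 2.58, -10.5]
(np.float64(0.4429), np.float64(-0.1628), np.float64(0.192), 0.7199) -> [0.005, -0.001, 0.003, -0.03, 3.21, -11.71]
(np.float64(0.4475), np.float64(-0.168), np.float64(0.2039), 0.7199) -> [0.005, -0.001, 0.003, -0.03, 3.91, -12.89]
(np.float64(0.4525), np.float64(-0.1737), np.float64(0.2153), 0.7199) -> [0.005, -0.001, 0.003, -0.03, 4.68, -14.03]
(np.float64(0.4579), np.float64(-0.1799), np.float64(0.2263), 0.7199) -> [0.005, -0.001, 0.003, -0.03, 5.5, -15.13]
(np.float64(0.4637), np.float64(-0.1865), np.float64(0.2368), 0.7199) -> [0.005, -0.001, 0.003, -0.03, 6.39, -16.17]
(np.float64(0.4699), np.float64(-0.1935), np.float64(0.2469), 0.7199) -> [0.005, -0.001, 0.003, -0.03, 7.33, -17.18]
```

Run:
```python
from h import *
for i in range(3): print(robot.get_obs()['width'])
snap('wrist','w4');crop('s3',300,100,430,220,5,'s3c')
```

```text
0.00557513025218805
0.00557513025218805
0.00557513025218805
```

View pics/w4.png

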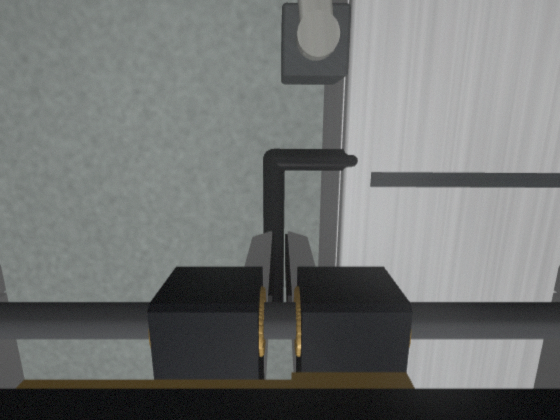

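View pics/s3c.png

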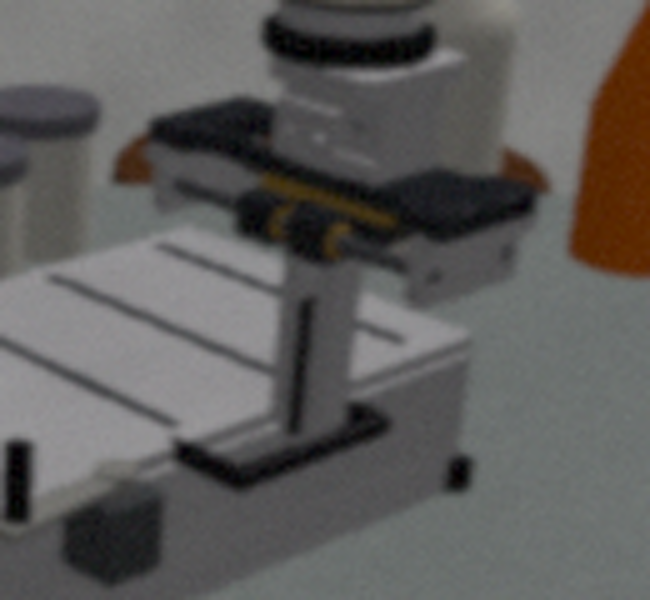

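The bar (275,250) runs between the finger tips, so I lift along the arc.

>>> drive_tool:
  series:
    - [[0, 0, 0, 0, 0.04, -1.3, 0], [0, 0, 0, 0, 0.2, -2.65, 0], [0, 0, 0, 0, 0.4, -4.0, 0], [0, 0, 0, 0, 0.7, -5.35, 0], [0, 0, 0, 0, 1.06, -6.7, 0], [0, 0, 0, 0, 1.5, -8, 0], [0, 0, 0, 0, 1.5, -8, 0]]

```text
time: 7.9
tool_pos: [0.4335, -0.151, 0.1574]
ee_rot: [3.133, -0.002, 0.722]
wrist_force: [-0.2, -0.8, -0.3]
width: 0.0004
```

```bash
python3 - <<'E'
from h import *
snap('side','s4');rows();crop('s4',220,60,440,240,3.5,'s4c')
E
python3 arc.py .32 1.62 20 .015
```

```text
t 7.95 pos [ 0.4326 -0.1504  0.1559] rot [ 3.1353e+00 -1.4000e-03  7.2230e-01] F [ 0.9  0.1 -1.1] w 0.0003
t 7.95 pos [ 0.4326 -0.1504  0.1559] rot [ 3.1353e+00 -1.4000e-03  7.2230e-01] F [ 0.9  0.1 -1.1] w 0.0003
(np.float64(0.4357), np.float64(-0.1545), np.float64(0.1697), 0.7199) -> [0.006, -0.001, 0.002, -0.04, 0.52, -1.37]
(np.float64(0.4404), np.float64(-0.1599), np.float64(0.1848), 0.7199) -> [0.006, -0.001, 0.002, -0.04, 1.24, -2.88]
(np.float64(0.4457), np.float64(-0.1659), np.float64(0.1993), 0.7199) -> [0.006, -0.001, 0.002, -0.04, 2.05, -4.32]
(np.float64(0.4516), np.float64(-0.1727), np.float64(0.2133), 0.7199) -> [0.006, -0.001, 0.002, -0.04, 2.96, -5.72]
(np.float64(0.4582), np.float64(-0.1801), np.float64(0.2267), 0.7199) -> [0.006, -0.001, 0.002, -0.03, 3.96, -7.05]
(np.float64(0.4652), np.float64(-0.1882), np.float64(0.2394), 0.7199) -> [0.006, -0.001, 0.002, -0.04, 5.04, -8.31]
(np.float64(0.4728), np.float64(-0.1969), np.float64(0.2514), 0.7199) -> [0.006, -0.001, 0.002, -0.05, 6.2, -9.51]
(np.float64(0.481), np.float64(-0.2061), np.float64(0.2627), 0.7199) -> [0.
[... 750 characters left out ...]
float64(0.5485), np.float64(-0.2832), np.float64(0.316), 0.7199) -> [0.006, -0.001, 0.002, -0.06, 17.72, -15.89]
(np.float64(0.5592), np.float64(-0.2954), np.float64(0.3196), 0.7199) -> [0.006, -0.001, 0.002, -0.07, 19.35, -16.24]
(np.float64(0.5701), np.float64(-0.3077), np.float64(0.3222), 0.7199) -> [0.006, -0.001, 0.002, -0.06, 20.99, -16.49]
(np.float64(0.581), np.float64(-0.3202), np.float64(0.3237), 0.7199) -> [0.006, -0.001, 0.002, -0.07, 22.65, -16.63]
(np.float64(0.592), np.float64(-0.3327), np.float64(0.3241), 0.7199) -> [0.006, -0.001, 0.002, -0.07, 24.32, -16.66]
(np.float64(0.6029), np.float64(-0.3452), np.float64(0.3234), 0.7199) -> [0.006, -0.001, 0.002, -0.08, 25.98, -16.58]
```

View pics/s4c.png

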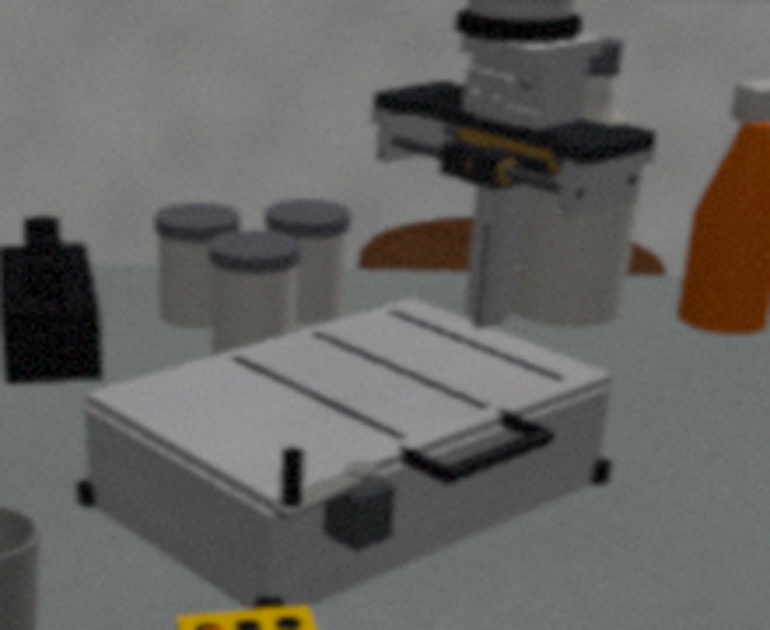

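The side picture shows the lid still shut and the fingers empty, so the bar slipped out. I check the true height of the finger tips.

Run:
```python
from h import *
for f,us,vs in (('s3',range(352,374,4),range(150,198,4)),('s4',range(354,372,4),range(130,160,3))):
    W=cloud(load(f));q=(W[...,:2]-CC)@CM
    for v in vs: print(v,[tuple(np.r_[q[v,u],W[v,u,2]].round(3).tolist()) for u in us])
```

```text
150 [(0.213, -0.361, 0.001), (-0.131, 0.013, 0.187), (-0.164, 0.037, 0.202), (-0.173, 0.034, 0.204), (-0.18, 0.029, 0.205), (-0.191, 0.03, 0.208)]
154 [(0.02, -0.146, 0.094), (-0.131, 0.012, 0.177), (-0.14, 0.008, 0.179), (-0.156, 0.013, 0.185), (-0.171, 0.017, 0.19), (0.142, -0.389, 0.0)]
158 [(0.001, -0.125, 0.093), (-0.132, 0.011, 0.167), (-0.142, 0.009, 0.169), (-0.156, 0.011, 0.174), (-0.161, 0.003, 0.174), (0.117, -0.36, -0.0)]
162 [(-0.022, -0.101, 0.094), (-0.133, 0.011, 0.157), (-0.141, 0.006, 0.158), (-0.159, 0.013, 0.166), (-0.164, 0.006, 0.166), (-0.056, -0.145, 0.094)]
166 [(-0.041, -0.081, 0.093), (-0.135, 0.012, 0.148), (-0.144, 0.008, 0.15), (-0.158, 0.011, 0.155), (-0.162, 0.001, 0.154), (-0.074, -0.124, 0.093)]
170 [(-0.06, -0.061, 0.093), (-0.137, 0.013, 0.139), (-0.14, 0.002, 0.137), (-0.161, 0.013, 0.147), (-0.163, 0.001, 0.144), (-0.093, -0.102, 0.094)]
174 [(-0.08, -0.039, 0.095), (-0.137, 0.011, 0.128), (-0.143, 0.004, 0.128), (-0.16, 0.01, 0.136), (-0.16, -0.004, 0.132), (-0.112, -0.08, 0.095)]
178 [(-0.097, -0.021, 0.094), (-0.139, 0.012, 0.119), (-0.15, 0.0
[... 1229 characters left out ...]
.207), (-0.145, 0.01, 0.209), (0.19, -0.407, 0.027), (0.17, -0.404, 0.034)]
145 [(-0.124, 0.013, 0.197), (-0.135, 0.012, 0.2), (-0.143, 0.007, 0.201), (0.186, -0.404, 0.018), (0.166, -0.402, 0.024)]
148 [(-0.123, 0.011, 0.189), (-0.136, 0.012, 0.193), (-0.142, 0.005, 0.193), (0.182, -0.401, 0.008), (0.165, -0.402, 0.013)]
151 [(-0.126, 0.013, 0.183), (-0.138, 0.013, 0.186), (-0.137, -0.002, 0.183), (0.177, -0.396, -0.001), (0.168, -0.408, -0.001)]
154 [(0.018, -0.152, 0.093), (0.01, -0.16, 0.094), (0.165, -0.362, -0.001), (0.156, -0.373, -0.0), (0.147, -0.384, -0.0)]
157 [(0.001, -0.134, 0.093), (-0.005, -0.144, 0.093), (-0.013, -0.152, 0.094), (-0.02, -0.161, 0.094), (0.124, -0.357, 0.002)]
```

Run:
```python
from h import *
# s1: TCP (.5687,-.1192,.2806), open; scene0: TCP (.174,.521,.183)
for f,T in (('s1',(.5687,-.1192,.2806)),('scene0',(.1738,.5213,.1833)),('s4',(.4326,-.1504,.1559)),('w1',(.5687,-.1192,.2806)),('w0' if 0 else 'wrist0',(.1738,.5213,.1833)),('w3',(.507,-.0827,.2289))):
    W=cloud(load(f));d=W-np.array(T)
    m=(np.hypot(d[...,0],d[...,1])<.075)&(W[...,2]>T[2]-.04)&(d[...,2]<.06)&(W[...,2]>.145)
    P=d[m]
    if len(P)<5: print(f,len(P));continue
    low=P[P[:,2]<P[:,2].min()+.008]
    print(f,len(P),'zmin rel',np.percentile(P[:,2],[0,1,3]).round(4),'xy low',low.mean(0).round(4),'all',P[P[:,2]<.05].mean(0).round(4))
```

```text
s1 362 zmin rel [0.0205 0.021  0.0228] xy low [ 0.0075 -0.002   0.0247] all [0.0021 0.0062 0.0363]
scene0 111 zmin rel [0.0219 0.0226 0.023 ] xy low [0.0079 0.0022 0.0259] all [ 0.0088 -0.0005  0.0369]
s4 187 zmin rel [0.0227 0.0232 0.0247] xy low [0.0061 0.0066 0.0271] all [0.0042 0.008  0.0376]
w1 2721 zmin rel [0.0197 0.0217 0.0232] xy low [0.0036 0.0022 0.0245] all [0.0045 0.0026 0.0371]
wrist0 2667 zmin rel [0.0203 0.022  0.0234] xy low [-0.0019  0.0006  0.025 ] all [-0.0027  0.0014  0.0373]
w3 2098 zmin rel [0.0206 0.0226 0.024 ] xy low [0.0032 0.0032 0.0254] all [0.0044 0.0032 0.0376]
```

All cameras agree that the real finger tips sit about 21 mm above the reported TCP. I will allow for this from now on and take the bar again, 21 mm lower.

Run:
```python
from h import *
b=cw(-.147,0);rows((b[0],b[1],.14,.7199),(b[0],b[1],.0505,.7199))
```

```text
t 7.95 pos [ 0.4326 -0.1504  0.1559] rot [ 3.1353e+00 -1.4000e-03  7.2230e-01] F [ 0.9  0.1 -1.1] w 0.0003
(np.float64(0.4218900188237815), np.float64(-0.13876437589262325), 0.14, 0.7199) -> [0.006, -0.001, 0.002, -0.04, -1.6, 1.58]
(np.float64(0.4218900188237815), np.float64(-0.13876437589262325), 0.0505, 0.7199) -> [0.006, -0.001, 0.002, -0.05, -1.65, 10.53]
```

>>> drive_tool:
  series:
    - [[0.006, 0, 0, 0, -0.8, 1, 38], [0.006, 0, 0, 0, -1.6, 1.6, 38], [0.006, 0, 0, 0, -1.6, 2, 38], [0.006, 0, 0, 0, -1.62, 2.5, 38], [0.006, 0, 0, 0, -1.63, 5, 38], [0.006, 0, 0, -0.05, -1.65, 7, 38], [0.006, 0, 0, -0.05, -1.65, 9, 38], [0.006, 0, 0, -0.05, -1.65, 10.5, 38], [0.006, 0, 0, -0.05, -1.65, 10.5, 38], [0.006, 0, 0, -0.05, -1.65, 10.5, 10], [0.006, 0, 0, -0.05, -1.65, 10.5, 3], [0.006, 0, 0, -0.05, -1.65, 10.5, 3], [0.006, 0, 0, -0.05, -1.65, 10.5, 3], [0.006, 0, 0, -0.05, -1.65, 10.5, 3]]

```text
time: 9.35
tool_pos: [0.4198, -0.1359, 0.0517]
ee_rot: [-3.134, -0.002, 0.723]
wrist_force: [-6.9, 7.0, 6.8]
width: 0.0113
```

```bash
python3 arc.py 0 .6 12 .0385
```

```text
t 9.35 pos [ 0.4198 -0.1359  0.0517] rot [-3.1344e+00 -1.9000e-03  7.2280e-01] F [-6.9  7.   6.8] w 0.0113
(np.float64(0.4223), np.float64(-0.1392), np.float64(0.0633), 0.7199) -> [-0.007, -0.002, 0.003, -0.03, 0.41, -1.16]
(np.float64(0.4231), np.float64(-0.1402), np.float64(0.076), 0.7199) -> [-0.007, -0.002, 0.003, -0.04, 0.52, -2.43]
(np.float64(0.4244), np.float64(-0.1416), np.float64(0.0887), 0.7199) -> [-0.007, -0.002, 0.003, -0.03, 0.71, -3.71]
(np.float64(0.426), np.float64(-0.1435), np.float64(0.1012), 0.7199) -> [-0.007, -0.002, 0.003, -0.03, 0.95, -4.96]
(np.float64(0.4281), np.float64(-0.1458), np.float64(0.1137), 0.7199) -> [-0.007, -0.002, 0.003, -0.03, 1.25, -6.21]
(np.float64(0.4306), np.float64(-0.1487), np.float64(0.1259), 0.7199) -> [-0.007, -0.002, 0.003, -0.03, 1.62, -7.43]
(np.float64(0.4335), np.float64(-0.152), np.float64(0.1379), 0.7199) -> [-0.007, -0.002, 0.003, -0.03, 2.05, -8.64]
(np.float64(0.4367), np.float64(-0.1557), np.float64(0.1497), 0.7199) -> [-0.007, -0.002, 0.003, -0.03, 2.53, -9.82]
(np.float64(0.4404), np.float64(-0.1599), np.float64(0.1613), 0.7199) -> [-0.007, -0.002, 0.003, -0.03, 3.08, -10.98]
(np.float64(0.4444), np.float64(-0.1645), np.float64(0.1725), 0.7199) -> [-0.007, -0.002, 0.003, -0.03, 3.69, -12.11]
(np.float64(0.4488), np.float64(-0.1695), np.float64(0.1834), 0.7199) -> [-0.007, -0.002, 0.003, -0.03, 4.34, -13.2]
(np.float64(0.4536), np.float64(-0.1749), np.float64(0.194), 0.7199) -> [-0.007, -0.002, 0.003, -0.02, 5.06, -14.27]
```

>>> drive_tool:
  series:
    - [[-0.003, 0, 0, 0, 0.06, -1.2, 3], [-0.005, 0, 0, 0, 0.17, -2.4, 3], [-0.007, 0, 0, 0, 0.36, -3.7, 3], [-0.007, 0, 0, 0, 0.6, -5.0, 3], [-0.007, 0, 0, 0, 0.9, -6.2, 3], [-0.007, 0, 0, 0, 1.27, -7.4, 3], [-0.007, 0, 0, 0, 1.7, -8.6, 3], [-0.007, 0, 0, 0, 2.18, -9.8, 3], [-0.007, 0, 0, 0, 2.73, -11, 3], [-0.007, 0, 0, 0, 3.34, -12.1, 3], [-0.007, 0, 0, 0, 4.0, -13.2, 3], [-0.007, 0, 0, 0, 4.7, -14.3, 3], [-0.007, 0, 0, 0, 4.7, -14.3, 3]]

```text
time: 10.65
tool_pos: [0.4511, -0.1717, 0.1977]
ee_rot: [-3.141, -0.002, 0.723]
wrist_force: [-5.4, 5.4, 5.9]
width: 0.0109
```

```bash
python3 - <<'E'
from h import *
snap('side','s5')
E
python3 arc.py .6 1.65 18 .0385
```

```text
t 10.7 pos [ 0.4511 -0.1717  0.1976] rot [-3.1411e+00 -2.4000e-03  7.2300e-01] F [-5.2  5.1  6.5] w 0.0109
(np.float64(0.4596), np.float64(-0.1817), np.float64(0.2059), 0.7199) -> [-0.001, -0.002, 0.003, -0.02, 1.31, -0.83]
(np.float64(0.466), np.float64(-0.1891), np.float64(0.2172), 0.7199) -> [-0.001, -0.002, 0.003, -0.03, 2.29, -1.96]
(np.float64(0.4728), np.float64(-0.1969), np.float64(0.2279), 0.7199) -> [-0.001, -0.002, 0.003, -0.03, 3.32, -3.03]
(np.float64(0.4801), np.float64(-0.2051), np.float64(0.238), 0.7199) -> [-0.001, -0.002, 0.003, -0.03, 4.42, -4.04]
(np.float64(0.4877), np.float64(-0.2138), np.float64(0.2475), 0.7199) -> [-0.001, -0.002, 0.003, -0.03, 5.57, -4.99]
(np.float64(0.4957), np.float64(-0.2229), np.float64(0.2562), 0.7199) -> [-0.001, -0.002, 0.003, -0.03, 6.79, -5.86]
(np.float64(0.504), np.float64(-0.2324), np.float64(0.2643), 0.7199) -> [-0.001, -0.002, 0.003, -0.03, 8.05, -6.67]
(np.float64(0.5126), np.float64(-0.2422), np.float64(0.2716), 0.7199) -> [-0.001, -0.002, 0.003, -0.04, 9.35, -7.4]
(np.float64(0.5215), np.float64(-0.2523), np.float64(0.2781),
[... 418 characters left out ...]
t64(0.559), np.float64(-0.2951), np.float64(0.296), 0.7199) -> [-0.001, -0.002, 0.003, -0.05, 16.38, -9.85]
(np.float64(0.5687), np.float64(-0.3061), np.float64(0.2984), 0.7199) -> [-0.001, -0.002, 0.003, -0.05, 17.85, -10.09]
(np.float64(0.5785), np.float64(-0.3173), np.float64(0.2999), 0.7199) -> [-0.001, -0.002, 0.003, -0.06, 19.34, -10.24]
(np.float64(0.5883), np.float64(-0.3285), np.float64(0.3006), 0.7199) -> [-0.001, -0.002, 0.003, -0.06, 20.83, -10.31]
(np.float64(0.5982), np.float64(-0.3398), np.float64(0.3003), 0.7199) -> [-0.001, -0.002, 0.003, -0.07, 22.33, -10.28]
(np.float64(0.608), np.float64(-0.351), np.float64(0.2993), 0.7199) -> [-0.001, -0.002, 0.003, -0.07, 23.82, -10.18]
```

View pics/s5.png

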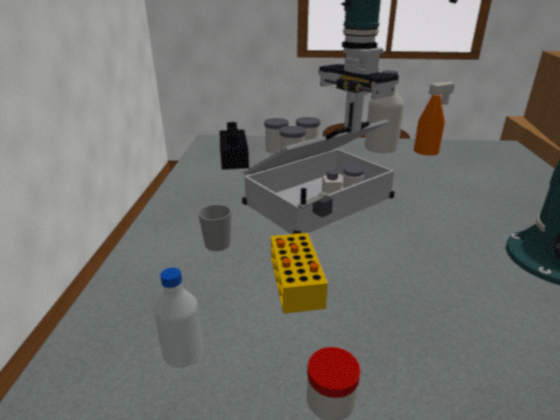

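The lid is rising with the bar held. I go on along the arc to just past upright.

>>> drive_tool:
  series:
    - [[0, 0, 0, 0, 0.9, -1.0, 3], [0, 0, 0, 0, 1.9, -2.2, 3], [0, 0, 0, 0, 2.95, -3.3, 3], [0, 0, 0, 0, 4.05, -4.3, 3], [0, 0, 0, 0, 5.2, -5.25, 3], [0, 0, 0, 0, 6.4, -6.1, 3], [0, 0, 0, 0, 7.7, -6.9, 3], [0, 0, 0, 0, 9.0, -7.65, 3], [0, 0, 0, 0, 10.35, -8.3, 3], [0, 0, 0, 0, 11.7, -8.85, 3], [0, 0, 0, 0, 13.1, -9.35, 3], [0, 0, 0, 0, 14.6, -9.75, 3], [0, 0, 0, 0, 16.0, -10.1, 3], [0, 0, 0, 0, 17.5, -10.3, 3], [0, 0, 0, 0, 19.0, -10.45, 3], [0, 0, 0, 0, 20.5, -10.5, 3], [0, 0, 0, 0, 22, -10.5, 3], [0, 0, 0, 0, 22.5, -10.4, 3], [0, 0, 0, 0, 22.5, -10.4, 3]]

```text
time: 12.6
tool_pos: [0.6007, -0.3435, 0.3051]
ee_rot: [3.134, -0.002, 0.721]
wrist_force: [0.3, -2.4, 3.4]
width: 0.0108
```

Run:
```python
from h import *
snap('side','s6');rows();o=robot.get_obs();print((o['tool_pos'][:2]-CC)@CM)
```

```text
t 12.65 pos [ 0.6007 -0.3435  0.3051] rot [ 3.133e+00 -2.200e-03  7.208e-01] F [-0.1 -3.3  5.7] w 0.0109
[ 0.1248333 -0.000499 ]
```

View pics/s6.png

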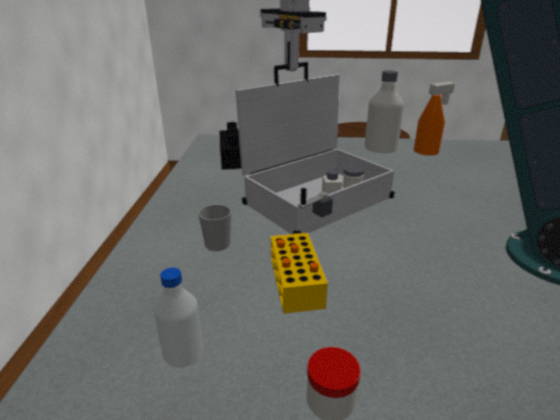

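The lid stands upright and two containers are visible, at (332,184) and (353,178). I release, rise and look down into the case.

Run:
```python
from h import *
b=cw(-.02,-.10);rows((b[0],b[1],.37,.72),(b[0],b[1],.28,.72))
```

```text
t 12.65 pos [ 0.6007 -0.3435  0.3051] rot [ 3.133e+00 -2.200e-03  7.208e-01] F [-0.1 -3.3  5.7] w 0.0109
(np.float64(0.43044295659359255), np.float64(-0.3001826129524603), 0.37, 0.72) -> [0.009, -0.002, 0.001, -9.92, -14.44, -6.64]
(np.float64(0.43044295659359255), np.float64(-0.3001826129524603), 0.28, 0.72) -> [0.009, -0.002, 0.001, -9.94, -14.51, 2.36]
```

>>> drive_tool:
  series:
    - [[0, 0, 0, 0, 0, 0, 20], [0, 0, 0, 0, 0, 0, 35], [0, 0, 0, 0, 0, 0, 38], [0, 0, 0, 0, 0, -2, 38], [0, 0, 0, 0, 0, -5, 38], [0, 0, 0, -1, -1, -7, 50], [0.009, 0, 0, -4, -5, -7, 90], [0.009, 0, 0, -7, -9, -7, 100], [0.009, 0, 0, -9, -13, -7, 100], [0.009, 0, 0, -9.9, -14.4, -6.6, 100], [0.009, 0, 0, -9.9, -14.4, -3, 100], [0.009, 0, 0, -9.9, -14.5, 0, 100], [0.009, 0, 0, -9.9, -14.5, 0, 100]]

```text
time: 13.95
tool_pos: [0.4285, -0.2979, 0.2977]
ee_rot: [-3.13, -0.001, 0.721]
wrist_force: [0.4, -0.2, -0.7]
width: 0.0934
```

Run:
```python
from h import *
snap('wrist','w6');snap('scene','c6');rows();crop('c6',60,60,300,270,3.3,'c6c')
```

```text
t 14.05 pos [ 0.4305 -0.2995  0.3035] rot [-3.1399e+00 -2.1000e-03  7.2120e-01] F [ 0.5 -0.5 -0.5] w 0.0939
```

View pics/w6.png

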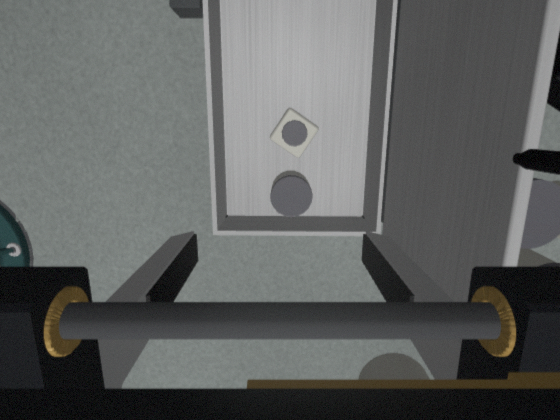

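View pics/c6c.png

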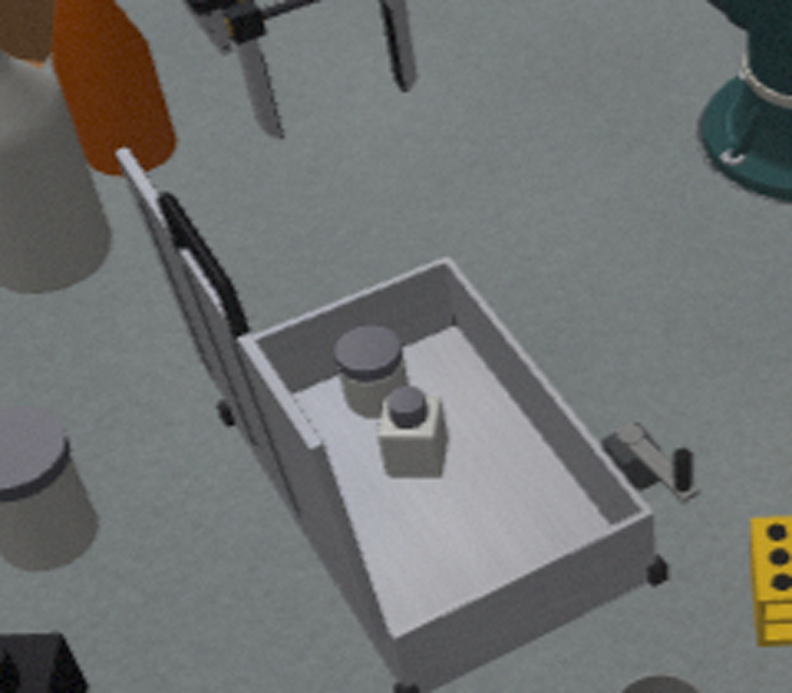

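The case holds a jar at (291,193) and a square bottle at (295,132), which is turned. Nothing else is in it.

```bash
cat > fc.py <<'E'
from h import *
import sys
f=sys.argv[1] if len(sys.argv)>1 else 'w6'
W=cloud(load(f));z=W[...,2];q=(W[...,:2]-CC)@CM
ins=(abs(q[...,0])<.098)&(abs(q[...,1])<.16);ins[240:]=0
m=ins&(z>.062)&(z<.07)|ins&(z>.02)&(z<.09)
n,l,st,c=cv2.connectedComponentsWithStats((ins&(z>.02)&(z<.085)).astype(np.uint8))
for k in range(1,n):
    if st[k,4]<100: continue
    P=W[l==k];Q=q[l==k];zz=P[:,2]
    zt=np.percentile(zz,97);print('comp',st[k],c[k].round(1),'ztop',zt)
    for lo,hi in ((zt-.005,zt+.01),(.048,.056+.006)):
        a=(zz>lo)&(zz<hi)
        if a.sum()<20: continue
        pp=P[a][:,:2];r=cv2.minEnclosingCircle(pp.astype(np.float32)*1000);rr=cv2.minAreaRect(pp.astype(np.float32)*1000)
        print(lo,hi,a.sum(),'mean',pp.mean(0),'case',Q[a].mean(0),'circ',r,'rect',rr)
E
python3 fc.py w6
```

```text
comp [ 270  108   49   50 1392] [293.7 132.4] ztop 0.07914686646999528
0.07414686646999527 0.08914686646999527 521 mean [ 0.48331431 -0.27165199] case [-0.00658995 -0.04143766] circ ((483.3724670410156, -271.9266357421875), 15.785443305969238) rect ((483.23516845703125, -271.615234375), (31.199161529541016, 29.559982299804688), 41.75520706176758)
0.048 0.062 871 mean [ 0.48366013 -0.27088911] case [-0.0069355  -0.04067467] circ ((483.4870910644531, -271.8500671386719), 31.586647033691406) rect ((483.32830810546875, -271.7347717285156), (47.88129806518555, 47.983299255371094), 7.521868705749512)
comp [ 270  172   43   45 1503] [290.8 194.2] ztop 0.06749119046610061
0.06249119046610061 0.0774911904661006 1355 mean [ 0.42022398 -0.32318347] case [-0.00944488 -0.12284856] circ ((419.5707092285156, -323.56719970703125), 28.02689552307129) rect ((419.9066467285156, -323.5198669433594), (54.739891052246094, 54.610816955566406), 22.602243423461914)
0.048 0.062 56 mean [ 0.43534327 -0.30664245] case [-0.01191224 -0.10057501] circ ((427.12432861328125, -314.3400573730469), 24.87026023864746) rect ((432.131591796875, -308.07281494140625), (16.043861389160156, 49.74032211303711), 51.37649917602539)
```

Run:
```python
from h import *
y=np.radians(97.5)
rows((.4833,-.2717,.2,y),(.4833,-.2717,-.003,y))
```

```text
t 14.05 pos [ 0.4305 -0.2995  0.3035] rot [-3.1399e+00 -2.1000e-03  7.2120e-01] F [ 0.5 -0.5 -0.5] w 0.0939
(0.4833, -0.2717, 0.2, np.float64(1.7016960206944713)) -> [-0.001, -0.003, -0.981, 5.78, 1.41, 10.36]
(0.4833, -0.2717, -0.003, np.float64(1.7016960206944713)) -> [-0.001, -0.003, -0.981, 5.74, 1.45, 30.66]
```

>>> drive_tool:
  series:
    - [[0, 0, -0.14, 2, 0.5, 2, 85], [0, 0, -0.28, 4, 1, 4, 72], [0, 0, -0.42, 5.8, 1.4, 6, 72], [0, 0, -0.56, 5.8, 1.4, 8, 72], [0, 0, -0.7, 5.8, 1.4, 9.5, 72], [0, 0, -0.84, 5.8, 1.4, 10.4, 72], [0, 0, -0.98, 5.8, 1.4, 10.4, 72], [0, 0, -0.98, 5.8, 1.4, 10.4, 72], [0, 0, -0.98, 5.8, 1.4, 13, 72], [0, 0, -0.98, 5.8, 1.4, 15, 72], [0, 0, -0.98, 5.8, 1.4, 15, 72]]

```text
time: 15.15
tool_pos: [0.483, -0.271, 0.1523]
ee_rot: [-3.14, -0.005, 1.699]
wrist_force: [0.5, 0.3, 0.1]
width: 0.0679
```

```bash
python3 - <<'E'
from h import *
y=np.radians(97.5)
rows((.4833,-.2717,.02,y),(.4833,-.2717,-.003,y))
snap('wrist','w7')
E
python3 fc.py w7
```

```text
t 15.15 pos [ 0.483  -0.271   0.1523] rot [-3.1401 -0.0047  1.6985] F [0.5 0.3 0.1] w 0.0679
(0.4833, -0.2717, 0.02, np.float64(1.7016960206944713)) -> [-0.001, -0.005, -0.003, -0.14, 0.04, 13.23]
(0.4833, -0.2717, -0.003, np.float64(1.7016960206944713)) -> [-0.001, -0.005, -0.003, -0.15, 0.04, 15.53]
comp [ 252  171   54   56 2878] [278.6 198.6] ztop 0.07886470592920874
0.07386470592920874 0.08886470592920874 1048 mean [ 0.48343641 -0.27095798] case [-0.00703124 -0.04088827] circ ((483.46136474609375, -271.5414123535156), 15.832918167114258) rect ((483.49432373046875, -271.68035888671875), (29.753055572509766, 31.362565994262695), 6.99114990234375)
0.048 0.062 1571 mean [ 0.48295284 -0.26665531] case [-0.01058499 -0.0384149 ] circ ((483.5100402832031, -271.2745666503906), 31.729516983032227) rect ((483.4075622558594, -271.0361328125), (48.0177116394043, 46.8768196105957), 7.232869625091553)
comp [ 174  210   65   30 1276] [208.7 226. ] ztop 0.06686907604838026
0.06186907604838026 0.07686907604838025 638 mean [ 0.41683346 -0.30444582] case [-0.02576812 -0.11304308] circ ((419.02667236328125, -312.10101318359375), 25.105449676513672) rect ((418.0516357421875, -304.2503356933594), (50.19696807861328, 17.076570510864258), 7.0726118087768555)
0.048 0.062 228 mean [ 0.42684695 -0.30072948] case [-0.02195986 -0.1030642 ] circ ((422.163330078125, -310.55841064453125), 24.260540008544922) rect ((423.4610290527344, -303.2483825683594), (14.848670959472656, 48.5208854675293), 79.93390655517578)
```

View pics/w7.png

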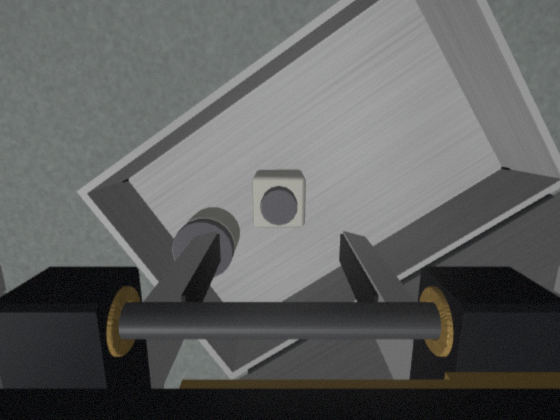

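The bottle (279,200) is square to the picture and centred between the fingers, and the jar is clear of the left finger. I descend, grip and lift.

>>> drive_tool:
  series:
    - [[0, 0, 0, -0.1, 0.04, 3, 72], [0, 0, 0, -0.15, 0.04, 6, 72], [0, 0, 0, -0.15, 0.04, 9, 72], [0, 0, 0, -0.15, 0.04, 12, 72], [0, 0, 0, -0.15, 0.04, 14, 72], [0, 0, 0, -0.15, 0.04, 15.4, 72], [0, 0, 0, -0.15, 0.04, 15.4, 72], [0, 0, 0, -0.15, 0.04, 15.4, 55], [0, 0, 0, -0.15, 0.04, 15.4, 40], [0, 0, 0, -0.15, 0.04, 15.4, 35], [0, 0, 0, -0.15, 0.04, 15.4, 35], [0, 0, 0, -0.15, 0.04, 15.4, 35], [0, 0, 0, -0.15, 0.04, 14, 35], [0, 0, 0, -0.15, 0.04, 11, 35], [0, 0, 0, -0.15, 0.04, 7, 35], [0, 0, 0, -0.15, 0.04, 3, 35], [0, 0, 0, -0.15, 0.04, 0, 35], [0, 0, 0, -0.15, 0.04, -2, 35], [0, 0, 0, -0.15, 0.04, -2, 35]]

```text
time: 17.1
tool_pos: [0.486, -0.2739, 0.1784]
ee_rot: [3.135, 0.002, 1.699]
wrist_force: [-0.3, -0.4, -2.1]
width: 0.0481
```

Run:
```python
from h import *
y=np.radians(102.2)
rows((.4166,.353,.17,y),(.4166,.353,-.0087,y))
snap('wrist','w8')
```

```text
t 17.1 pos [ 0.486  -0.2739  0.1784] rot [3.1350e+00 2.2000e-03 1.6992e+00] F [-0.3 -0.4 -2.1] w 0.0481
(0.4166, 0.353, 0.17, np.float64(1.7837264955382048)) -> [0.006, 0.002, -0.084, 63.07, 1.14, 0.71]
(0.4166, 0.353, -0.0087, np.float64(1.7837264955382048)) -> [0.006, 0.002, -0.084, 63.1, 1.03, 18.58]
```

View pics/w8.png

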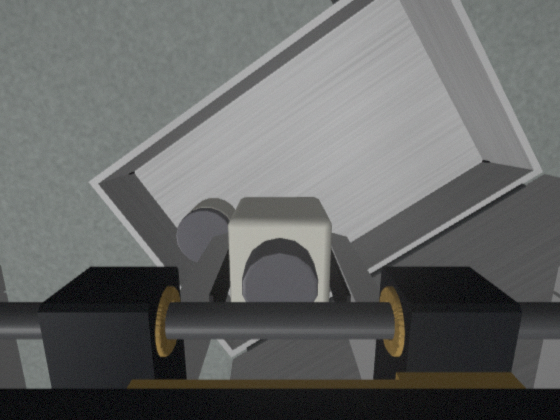

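>>> drive_tool:
  series:
    - [[0, 0, 0, 2, 0, 0, 35], [0, 0, 0, 5, 0.1, 0.2, 35], [0, 0, -0.02, 9, 0.2, 0.4, 35], [0, 0, -0.04, 13, 0.3, 0.7, 35], [0, 0, -0.06, 18, 0.4, 0.7, 35], [0, 0, -0.08, 23, 0.5, 0.7, 35], [0, 0, -0.084, 28, 0.6, 0.7, 35], [0, 0, -0.084, 33, 0.7, 0.7, 35], [0, 0, -0.084, 38, 0.8, 0.7, 35], [0, 0, -0.084, 43, 0.9, 0.7, 35], [0, 0, -0.084, 48, 1.0, 0.7, 35], [0, 0, -0.084, 53, 1.1, 0.7, 35], [0, 0, -0.084, 57, 1.1, 0.7, 35], [0, 0, -0.084, 60, 1.1, 0.7, 35], [0, 0, -0.084, 62, 1.1, 0.7, 35], [0, 0, -0.084, 63, 1.1, 0.7, 35], [0, 0, -0.084, 63.1, 1.1, 0.7, 35], [0, 0, -0.084, 63.1, 1.1, 0.7, 35]]

```text
time: 18.95
tool_pos: [0.4145, 0.3532, 0.1683]
ee_rot: [3.14, 0.001, 1.783]
wrist_force: [-0.4, -0.5, -2.5]
width: 0.0474
```

Run:
```python
from h import *
y=np.radians(102.2)
snap('wrist','w9')
rows((.4166,.353,.03,y),(.4166,.353,-.006,y))
W=cloud(load('w9'));i=load('w9')['img'].astype(int)
red=(i[...,2]>110)&(i[...,1]<60)&(i[...,0]<60)&(W[...,2]>.06)
P=W[red];print(len(P),P.mean(0) if len(P) else '',cv2.minEnclosingCircle(P[:,:2].astype(np.float32)*1000))
```

```text
t 19.0 pos [0.4149 0.3529 0.1686] rot [3.1394e+00 4.0000e-04 1.7824e+00] F [ 0.2 -0.4 -1.3] w 0.0479
(0.4166, 0.353, 0.03, np.float64(1.7837264955382048)) -> [0.002, 0.0, -0.001, -0.02, 0.14, 13.86]
(0.4166, 0.353, -0.006, np.float64(1.7837264955382048)) -> [0.002, 0.0, -0.001, -0.02, 0.13, 17.46]
4556 [0.51393154 0.37494013 0.06989858] ((514.9723510742188, 373.9200744628906), 35.50800704956055)
```

View pics/w9.png

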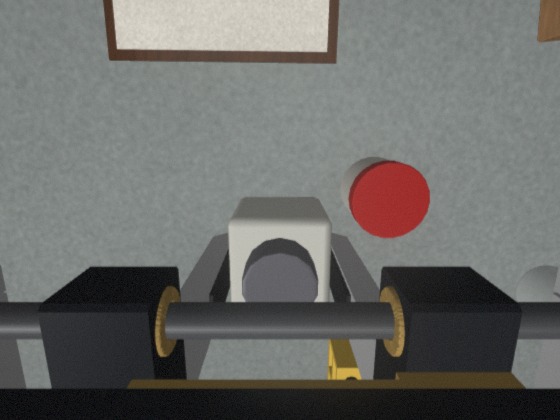

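>>> drive_tool:
  series:
    - [[0, 0, 0, -0.1, 0.1, 3, 35], [0, 0, 0, -0.1, 0.15, 7, 35], [0, 0, 0, -0.1, 0.17, 11, 35], [0, 0, 0, -0.1, 0.17, 14, 35], [0, 0, 0, -0.1, 0.17, 16, 35], [0, 0, 0, -0.1, 0.17, 17, 35], [0, 0, 0, -0.1, 0.17, 17.5, 35], [0, 0, 0, -0.1, 0.17, 17.5, 35], [0, 0, 0, -0.1, 0.17, 17.5, 35]]

```text
time: 19.9
tool_pos: [0.4182, 0.352, -0.0043]
ee_rot: [3.137, 0.0, 1.781]
wrist_force: [-2.2, -2.9, 4.8]
width: 0.0476
```

Run:
```python
from h import *
rows()
```

```text
t 19.9 pos [ 0.4182  0.352  -0.0043] rot [3.1373e+00 3.0000e-04 1.7815e+00] F [-2.2 -2.9  4.8] w 0.0476
```

>>> drive_tool:
  series:
    - [[0, 0, 0, 0, 0, 0, 45], [0, 0, 0, 0, 0, 0, 60], [0, 0, 0, 0, 0, 0, 64], [0, 0, 0, 0, 0, -1, 64], [0, 0, 0, 0, 0, -4, 64], [0, 0, 0, 0, 0, -8, 64], [0, 0, 0, 0, 0, -12, 64], [0, 0, 0, -3, 0, -17, 64], [0, 0, 0, -7, 0, -22, 80], [0, 0, 0, -10, 0, -27, 100], [0, 0, 0, -10, 0, -27, 100], [0, 0, 0, -10, 0, -27, 100]]

```text
time: 21.1
tool_pos: [0.4403, 0.2534, 0.272]
ee_rot: [3.126, -0.002, 1.779]
wrist_force: [0.3, 0.3, 0.2]
width: 0.0891
```

Run:
```python
from h import *
snap('wrist','w10')
rows((.4199,-.3233,.25,.72))
```

```text
t 21.15 pos [0.4391 0.254  0.2687] rot [ 3.1313e+00 -1.3000e-03  1.7799e+00] F [ 0.   0.4 -0.4] w 0.0922
(0.4199, -0.3233, 0.25, 0.72) -> [0.009, -0.007, 1.06, -56.08, -13.88, 1.65]
```

View pics/w10.png

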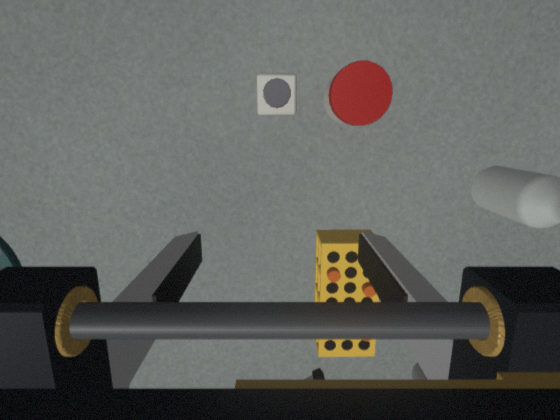

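The bottle (276,94) stands straight in front of the tub (361,94). I check its position and go for the jar.

```bash
cat > chk.py <<'E'
from h import *
import sys
def run(f):
    W=cloud(load(f));i=load(f)['img'].astype(int);z=W[...,2];b,g,r=i[...,0],i[...,1],i[...,2]
    red=(r>110)&(g<60)&(b<60)&(z>.06)&(z<.078)
    P=W[red];tub=None
    if len(P)>30: c=cv2.minEnclosingCircle(P[:,:2].astype(np.float32));tub=np.array(c[0]);print('tub',c)
    yel=(r>110)&(g>80)&(b<80)&(z>.056)&(z<.064)
    P=W[yel]
    if len(P)>50: print('rack',cv2.minAreaRect(P[:,:2].astype(np.float32)*1000))
    yw=np.radians(12.15);A=np.array([[np.cos(yw),-np.sin(yw)],[np.sin(yw),np.cos(yw)]])
    RK=np.array([.5715,.1105]);TB=tub if tub is not None else np.array([.515,.374])
    for n,p0,zr in (('flask',(.417,.353),(.046,.056)),('flaskcap',(.417,.353),(.068,.076)),('jar',(.538,.266),(.055,.066))):
        m=(np.hypot(W[...,0]-p0[0],W[...,1]-p0[1])<.06)&(z>zr[0])&(z<zr[1])&~red&~yel
        P=W[m][:,:2]
        if len(P)<30: print(n,'none',len(P));continue
        c=cv2.minEnclosingCircle(P.astype(np.float32)*1000);rr=cv2.minAreaRect(P.astype(np.float32)*1000)
        cc=np.array(rr[0])/1000
        print(n,'circ',c,'rect',rr,'rel tub',(cc-TB)@A,'rel rack',(cc-RK)@A)
run(sys.argv[1])
E
python3 chk.py w10
```

```text
tub ((0.5151870250701904, 0.37340956926345825), 0.03579581901431084)
rack ((555.64599609375, 184.63385009765625), (79.94868469238281, 322.8641052246094), 12.015785217285156)
flask circ ((420.1800537109375, 353.68524169921875), 31.952228546142578) rect ((420.4712829589844, 353.6543273925781), (47.536888122558594, 46.957763671875), 11.924803733825684) rel tub [-0.09675202  0.00062227] rel rack [-0.09646855  0.26949494]
flaskcap circ ((420.1965637207031, 354.2470703125), 15.884603500366211) rect ((420.1697998046875, 354.0818176269531), (30.82118797302246, 30.828384399414062), 74.48985290527344) rel tub [-0.09695678  0.00110363] rel rack [-0.0966733  0.2699763]
jar none 0
```

>>> drive_tool:
  series:
    - [[0, 0, 0.1, -3, -0.7, 0, 100], [0, 0, 0.24, -8, -2, 0.3, 100], [0, 0, 0.38, -13, -3.2, 0.5, 100], [0, 0, 0.52, -18, -4.4, 0.7, 100], [0, 0, 0.66, -23, -5.7, 0.9, 100], [0, 0, 0.8, -28, -7, 1, 100], [0, 0, 0.94, -33, -8.2, 1.2, 100], [0, 0, 1.06, -38, -9.4, 1.4, 100], [0, 0, 1.06, -43, -10.6, 1.6, 100], [0, 0, 1.06, -47, -11.6, 1.6, 100], [0, 0, 1.06, -50, -12.4, 1.6, 100], [0, 0, 1.06, -53, -13.1, 1.6, 100], [0, 0, 1.06, -55, -13.6, 1.6, 100], [0, 0, 1.06, -56.1, -13.9, 1.6, 100], [0, 0, 1.06, -56.1, -13.9, 1.6, 100], [0, 0, 1.06, -56.1, -13.9, 4, 100], [0, 0, 1.06, -56.1, -13.9, 7, 100], [0, 0, 1.06, -56.1, -13.9, 9, 100], [0, 0, 1.06, -56.1, -13.9, 10, 100], [0, 0, 1.06, -56.1, -13.9, 10, 100]]

```text
time: 23.15
tool_pos: [0.4202, -0.3213, 0.1647]
ee_rot: [3.141, -0.01, 0.721]
wrist_force: [-0.1, -0.3, 0.3]
width: 0.0937
```

```bash
python3 - <<'E'
from h import *
snap('wrist','w11')
rows((.4199,-.3233,-.0015,.72))
E
python3 fc.py w11
```

```text
t 23.2 pos [ 0.4207 -0.3222  0.1663] rot [ 3.1386 -0.0098  0.7212] F [-0.3  0.2 -0.5] w 0.0941
(0.4199, -0.3233, -0.0015, 0.72) -> [0.003, -0.01, 0.001, -0.3, -0.02, 16.78]
comp [ 250  169   61   65 3020] [279.9 201.2] ztop 0.06722614876107966
0.06222614876107966 0.07722614876107965 2781 mean [ 0.42033531 -0.32314054] case [-0.00940375 -0.12273654] circ ((419.8134765625, -323.6976318359375), 27.928489685058594) rect ((419.8492126464844, -323.40985107421875), (54.577144622802734, 54.90410232543945), 72.44440460205078)
0.048 0.062 92 mean [ 0.43743224 -0.30749507] case [-0.00989385 -0.09956662] circ ((429.228271484375, -314.83184814453125), 24.45809555053711) rect ((434.6739196777344, -309.8623962402344), (14.744523048400879, 48.91598892211914), 42.382171630859375)
```

View pics/w11.png

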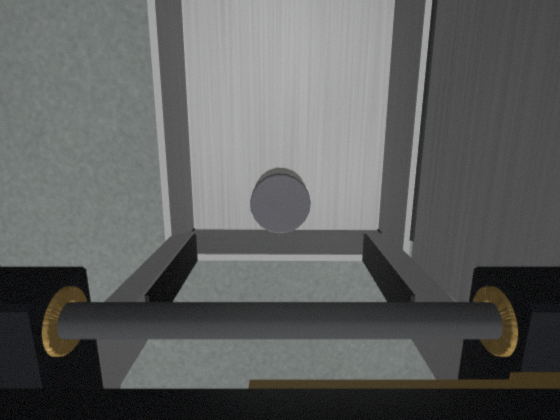

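The jar (280,203) is centred between the fingers, and the case is otherwise empty. I grip it and lift.

>>> drive_tool:
  series:
    - [[0, -0.01, 0, -0.1, 0, 3, 95], [0, -0.01, 0, -0.2, 0, 7, 95], [0, -0.01, 0, -0.3, 0, 10, 95], [0, -0.01, 0, -0.3, 0, 13, 95], [0, -0.01, 0, -0.3, 0, 15, 95], [0, -0.01, 0, -0.3, 0, 16.5, 95], [0, -0.01, 0, -0.3, 0, 16.6, 95], [0, -0.01, 0, -0.3, 0, 16.6, 75], [0, -0.01, 0, -0.3, 0, 16.6, 60], [0, -0.01, 0, -0.3, 0, 16.6, 45], [0, -0.01, 0, -0.3, 0, 16.6, 45], [0, -0.01, 0, -0.3, 0, 16.6, 45], [0, -0.01, 0, -0.3, 0, 16.6, 45], [0, -0.01, 0, -0.3, 0, 15, 45], [0, -0.01, 0, -0.3, 0, 12, 45], [0, -0.01, 0, -0.3, 0, 8, 45], [0, -0.01, 0, -0.3, 0, 4, 45], [0, -0.01, 0, -0.3, 0, 0, 45], [0, -0.01, 0, -0.3, 0, -2, 45], [0, -0.01, 0, -0.3, 0, -2, 45]]

```text
time: 25.2
tool_pos: [0.4197, -0.3257, 0.1901]
ee_rot: [3.131, -0.0, 0.721]
wrist_force: [0.1, 0.8, -1.8]
width: 0.0554
```

Run:
```python
from h import *
y=np.radians(102.15)
rows((.42,.18,.20,y),(.5384,.265,.18,y))
snap('wrist','w12')
```

```text
t 25.2 pos [ 0.4197 -0.3257  0.1901] rot [ 3.1311e+00 -5.0000e-04  7.2100e-01] F [ 0.1  0.8 -1.8] w 0.0554
(0.42, 0.18, 0.2, np.float64(1.7828538309122077)) -> [0.01, 0.005, -1.062, 33.4, -37.96, -1.38]
(0.5384, 0.265, 0.18, np.float64(1.7828538309122077)) -> [0.01, 0.005, -1.062, 47.91, -36.54, 0.65]
```

View pics/w12.png

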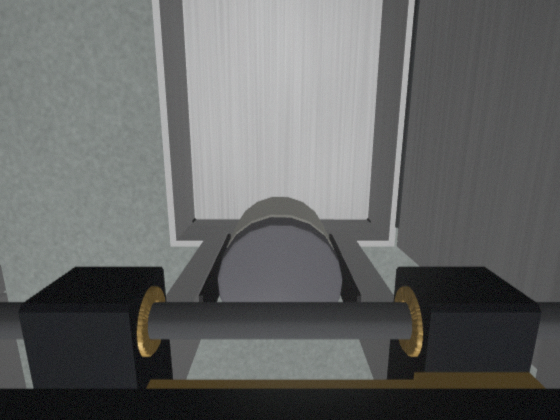

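>>> drive_tool:
  series:
    - [[0, 0, -0.05, 1.5, -1.7, 0, 45], [0, 0, -0.15, 4, -4.5, -0.3, 45], [0, 0, -0.28, 7, -8, -0.6, 45], [0, 0, -0.4, 10, -11.5, -0.9, 45], [0, 0, -0.54, 13.3, -15, -1.2, 45], [0, 0, -0.68, 16.6, -18.7, -1.4, 45], [0, 0, -0.82, 20, -22.5, -1.4, 45], [0, 0, -0.96, 23.3, -26.2, -1.4, 45], [0, 0, -1.06, 26.6, -30, -1.4, 45], [0, 0, -1.06, 30, -33.7, -1.4, 45], [0, 0, -1.06, 34, -36, -1, 45], [0, 0, -1.06, 38, -36.8, -0.5, 45], [0, 0, -1.06, 42, -36.8, 0, 45], [0, 0, -1.06, 45, -36.7, 0.5, 45], [0, 0, -1.06, 47, -36.6, 0.6, 45], [0, 0, -1.06, 47.9, -36.5, 0.6, 45], [0, 0, -1.06, 47.9, -36.5, 0.6, 45], [0, 0, -1.06, 47.9, -36.5, 0.6, 45]]

```text
time: 27.05
tool_pos: [0.5367, 0.2649, 0.178]
ee_rot: [3.141, 0.005, 1.781]
wrist_force: [-0.4, -0.6, -2.1]
width: 0.0552
```

```bash
python3 - <<'E'
from h import *
y=np.radians(102.15)
snap('wrist','w13');snap('side','s13');snap('scene','c13')
rows((.5384,.265,.02,y),(.5384,.265,-.006,y))
E
python3 chk.py w13; python3 fit2.py >/dev/null
python3 - <<'E'
from h import *
import chk
E
python3 chk.py s13;python3 chk.py c13
```

```text
t 27.2 pos [0.5371 0.2649 0.1796] rot [3.1384 0.0049 1.7805] F [-0.7  0.2 -1.3] w 0.0552
(0.5384, 0.265, 0.02, np.float64(1.7828538309122077)) -> [0.003, 0.005, -0.002, 0.06, 0.08, 15.96]
(0.5384, 0.265, -0.006, np.float64(1.7828538309122077)) -> [0.003, 0.005, -0.002, 0.07, 0.07, 18.56]
tub ((0.5158089995384216, 0.37372341752052307), 0.03521782532334328)
rack ((577.0164794921875, 84.51078796386719), (78.2125244140625, 53.22663497924805), 12.14078426361084)
flask circ ((420.53338623046875, 354.03729248046875), 31.818017959594727) rect ((420.38336181640625, 354.314208984375), (48.596126556396484, 47.99866485595703), 11.943658828735352) rel tub [-0.09737319  0.00110996] rel rack [-0.09641561  0.27015854]
flaskcap circ ((420.5135192871094, 354.0954284667969), 15.933161735534668) rect ((420.6717834472656, 354.19976806640625), (30.919307708740234, 31.273643493652344), 63.851531982421875) rel tub [-0.09711531  0.00093738] rel rack [-0.09615774  0.26998596]
jar none 0
tub ((0.30899980664253235, -0.11098833382129669), 0.564191460609436)
rack ((572.0818481445312, 112.27178192138672), (80.6275
[... 726 characters left out ...]
203125)
flask circ ((420.7483825683594, 352.88336181640625), 31.704055786132812) rect ((421.55859375, 353.64166259765625), (51.16927719116211, 48.988609313964844), 11.929567337036133) rel tub [-0.09485023 -0.00052096] rel rack [-0.09540826  0.26925371]
flaskcap circ ((421.291015625, 352.97003173828125), 16.44668960571289) rect ((420.1352844238281, 353.9646911621094), (29.7407283782959, 28.865339279174805), 65.33154296875) rel tub [-9.61736639e-02  9.44008577e-05] rel rack [-0.09673169  0.26986906]
jar none 0Traceback (most recent call last):
  File "<stdin>", line 2, in <module>
  File "chk.py", line 20, in <module>
    run(sys.argv[1])
        ~~~~~~~~^^^
IndexError: list index out of range
```

View pics/w13.png

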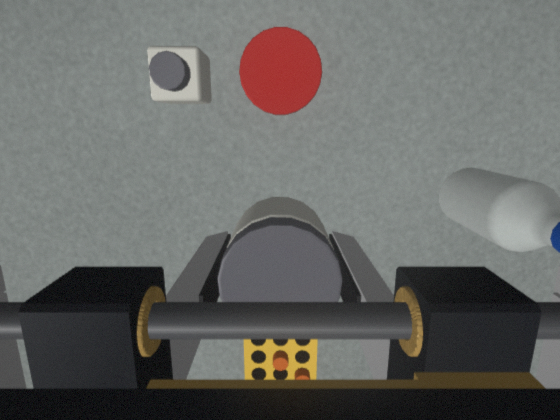

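>>> drive_tool:
  series:
    - [[0, 0.005, 0, 0, -0.1, 3, 45], [0, 0.005, 0, 0, -0.1, 7, 45], [0, 0.005, 0, 0, -0.1, 11, 45], [0, 0.005, 0, 0, -0.1, 15, 45], [0, 0.005, 0, 0, -0.1, 17, 45], [0, 0.005, 0, 0, -0.1, 18.2, 45], [0, 0.005, 0, 0, -0.1, 18.5, 45], [0, 0.005, 0, 0, -0.1, 18.6, 45], [0, 0.005, 0, 0, -0.1, 18.6, 45]]

```text
time: 28.1
tool_pos: [0.5379, 0.2643, -0.0049]
ee_rot: [3.136, -0.001, 1.78]
wrist_force: [0.0, 0.5, -2.3]
width: 0.0549
```

Run:
```python
from h import *
rows()
```

```text
t 28.1 pos [ 0.5379  0.2643 -0.0049] rot [ 3.1355e+00 -5.0000e-04  1.7804e+00] F [ 0.   0.5 -2.3] w 0.0549
```

>>> drive_tool:
  series:
    - [[0, 0, 0, 0, 0, 0.15, 45], [0, 0, 0, 0, 0, 0.3, 45], [0, 0, 0, 0, 0, 0.3, 45]]

```text
time: 28.4
tool_pos: [0.5388, 0.2646, -0.0051]
ee_rot: [3.133, -0.001, 1.781]
wrist_force: [-2.5, -1.9, 6.5]
width: 0.0554
```

>>> drive_tool:
  series:
    - [[0, 0, 0, 0, 0, -0.1, 60], [0, 0, 0, 0, 0, -0.1, 75], [0, 0, 0, 0, 0, -0.1, 78], [0, 0, 0, 0, 0, -2, 78], [0, 0, 0, 0, 0, -5, 78], [0, 0, 0, 0, 0, -9, 78], [0, 0, 0, 0, 0, -14, 78], [0, 0, 0, -3, 0, -18, 78], [0, 0, 0, -7, 0, -22, 90], [0, 0, 0, -9, -2, -26, 100], [0, 0, 0, -9, -2, -26, 100], [0, 0, 0, -9, -2, -26, 100]]

```text
time: 29.6
tool_pos: [0.5367, 0.1714, 0.2566]
ee_rot: [3.129, -0.001, 1.779]
wrist_force: [0.2, -0.8, -1.6]
width: 0.0937
```

```bash
python3 - <<'E'
from h import *
snap('wrist','w14');snap('side','s14')
rows()
E
python3 chk.py w14;python3 chk.py s14
```

```text
t 29.7 pos [0.5354 0.1722 0.2526] rot [ 3.1360e+00 -1.2000e-03  1.7809e+00] F [ 1.  -0.  -0.4] w 0.094
tub ((0.5179625749588013, 0.36340752243995667), 0.0338837206363678)
rack ((554.24365234375, 192.49679565429688), (79.10273742675781, 338.3622131347656), 11.992120742797852)
flask circ ((423.095703125, 342.2767028808594), 25.330829620361328) rect ((423.30706787109375, 340.5023193359375), (47.99827194213867, 20.79071617126465), 12.553876876831055) rel tub [-0.09735612 -0.00246981] rel rack [-0.09646441  0.25604068]
flaskcap circ ((422.639404296875, 344.2359313964844), 11.839755058288574) rect ((423.2457275390625, 341.4916076660156), (23.679311752319336, 5.6210103034973145), 12.458358764648438) rel tub [-0.09720787 -0.00148978] rel rack [-0.09631616  0.25702072]
jar circ ((540.6355590820312, 262.9315490722656), 27.849956512451172) rect ((540.5455932617188, 262.973388671875), (54.584747314453125, 54.948646545410156), 51.4807243347168) rel tub [ 0.00093861 -0.10293749] rel rack [0.00183032 0.155573  ]
tub ((0.555998682975769, 0.22859302163124084), 0.1874396800994873)
rack ((572.4644165039062, 111.26388549804688), (80.29041290283203, 172.89962768554688), 12.130619049072266)
flask circ ((421.4623718261719, 356.63250732421875), 32.00797653198242) rect ((421.12750244140625, 357.24761962890625), (48.084415435791016, 47.890380859375), 11.014884948730469) rel tub [-0.1047719  0.1541593] rel rack [-0.09507074  0.27286962]
flaskcap circ ((421.2955627441406, 356.25445556640625), 16.722047805786133) rect ((420.6725158691406, 356.5163269042969), (31.65167808532715, 30.541553497314453), 48.0457878112793) rel tub [-0.10537061  0.15354015] rel rack [-0.09566945  0.27225047]
jar circ ((541.384765625, 265.9241027832031), 28.35758399963379) rect ((540.8560791015625, 265.96142578125), (54.280426025390625, 54.89044952392578), 16.311410903930664) rel tub [-0.00693841  0.03971844] rel rack [0.00276274 0.15842876]
```

View pics/w14.png

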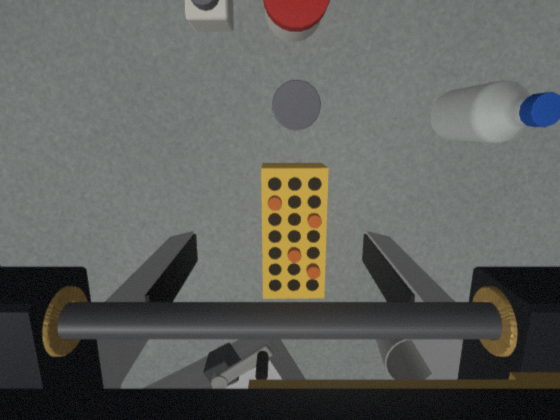

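The jar is within about 2 mm of its spot and the square bottle's gap is about 37 mm. Next I close the lid by taking the bar again where I left it.

Run:
```python
from h import *
rows((.48,.0,.38,.72),(.58,-.32,.38,.72),(.6005,-.343,.38,.721),(.6005,-.343,.305,.721))
W=cloud(load('s14'));q=(W[...,:2]-CC)@CM
m=(W[...,2]>.325)&(W[...,2]<.36)&(abs(q[...,1])<.06)&(abs(q[...,0]-.12)<.05)
print(m.sum(),q[m].mean(0),np.percentile(np.c_[q[m],W[m][:,2]],[2,50,98],axis=0).round(4))
```

```text
t 29.7 pos [0.5354 0.1722 0.2526] rot [ 3.1360e+00 -1.2000e-03  1.7809e+00] F [ 1.  -0.  -0.4] w 0.094
(0.48, 0.0, 0.38, 0.72) -> [0.004, -0.004, 1.061, -15.67, -8.94, -12.8]
(0.58, -0.32, 0.38, 0.72) -> [0.004, -0.004, 1.061, -49.05, -5.83, -12.83]
(0.6005, -0.343, 0.38, 0.721) -> [0.004, -0.004, 1.06, -51.73, -4.31, -12.82]
(0.6005, -0.343, 0.305, 0.721) -> [0.004, -0.004, 1.06, -51.73, -4.35, -5.32]
162 [ 0.12064771 -0.00214032] [[ 0.1162 -0.049   0.3281]
 [ 0.1204 -0.0024  0.3392]
 [ 0.1257  0.0544  0.3438]]
```

>>> drive_tool:
  series:
    - [[0, 0, 0.1, -2, -1, -3, 90], [0, 0, 0.24, -6, -3, -6, 80], [0, 0, 0.38, -10, -5.5, -9, 70], [0, 0, 0.52, -14, -8, -12, 60], [0, 0, 0.66, -18, -8.8, -12.8, 50], [0, 0, 0.8, -22, -8.4, -12.8, 40], [0, 0, 0.94, -26, -8, -12.8, 38], [0, 0, 1.06, -30, -7.6, -12.8, 38], [0, 0, 1.06, -34, -7.2, -12.8, 38], [0, 0, 1.06, -38, -6.8, -12.8, 38], [0, 0, 1.06, -42, -6.4, -12.8, 38], [0, 0, 1.06, -45, -6.1, -12.8, 38], [0, 0, 1.06, -48, -5.7, -12.8, 38], [0, 0, 1.06, -50, -5, -12.8, 38], [0, 0, 1.06, -51.7, -4.3, -12.8, 38], [0, 0, 1.06, -51.7, -4.3, -12.8, 38], [0, 0, 1.06, -51.7, -4.3, -12.8, 38], [0, 0, 1.06, -51.7, -4.3, -12.8, 38]]

```text
time: 31.5
tool_pos: [0.6006, -0.3414, 0.3794]
ee_rot: [3.141, -0.005, 0.722]
wrist_force: [-0.0, -0.2, 0.2]
width: 0.0357
```

Run:
```python
from h import *
rows((.6005,-.343,.305,.721));snap('side','s15');snap('wrist','w15');crop('s15',200,0,420,220,3,'s15c')
```

```text
t 31.5 pos [ 0.6006 -0.3414  0.3794] rot [ 3.1413 -0.0054  0.7224] F [-0.  -0.2  0.2] w 0.0357
(0.6005, -0.343, 0.305, 0.721) -> [0.0, -0.005, 0.001, -0.15, 0.11, 7.43]
```

View pics/s15c.png

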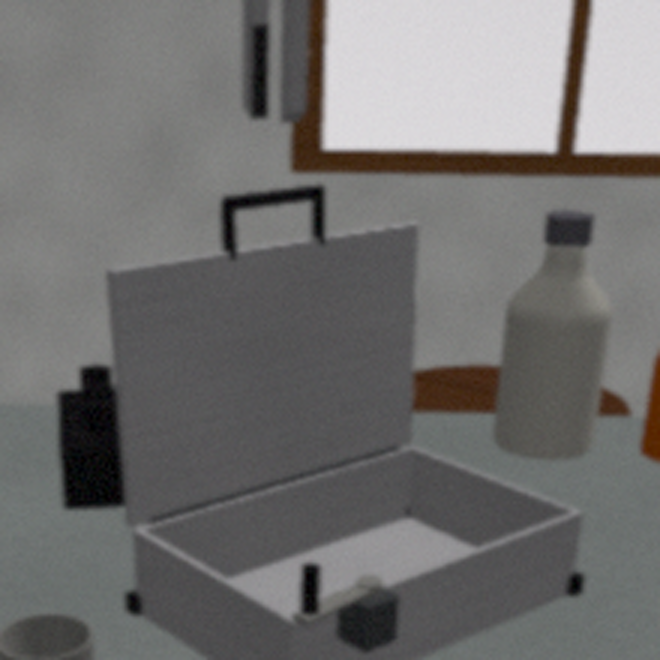

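View pics/w15.png

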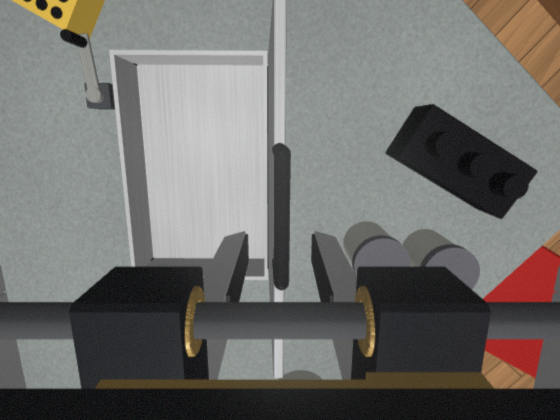

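The bar (281,215) lies centred between the fingers and the case is empty. I descend and grip.

>>> drive_tool:
  series:
    - [[0, 0, 0, -0.15, 0.1, 2, 38], [0, 0, 0, -0.15, 0.1, 4, 38], [0, 0, 0, -0.15, 0.1, 6, 38], [0, 0, 0, -0.15, 0.1, 7.2, 38], [0, 0, 0, -0.15, 0.1, 7.4, 38], [0, 0, 0, -0.15, 0.1, 7.4, 15], [0, 0, 0, -0.15, 0.1, 7.4, 3], [0, 0, 0, -0.15, 0.1, 7.4, 3], [0, 0, 0, -0.15, 0.1, 7.4, 3], [0, 0, 0, -0.15, 0.1, 7.4, 3]]

```text
time: 32.6
tool_pos: [0.6007, -0.3432, 0.3081]
ee_rot: [3.137, -0.007, 0.722]
wrist_force: [0.6, 1.0, 3.0]
width: 0.0111
```

```bash
sed -i 's/x=.109-r/x=.1065-r/' arc.py; python3 arc.py 1.63 .63 18 .0365
```

```text
t 32.6 pos [ 0.6007 -0.3432  0.3081] rot [ 3.1365 -0.0066  0.7222] F [0.6 1.  3. ] w 0.0111
(np.float64(0.5936), np.float64(-0.3346), np.float64(0.3025), 0.7199) -> [0.005, -0.007, 0.002, 0.03, -1.12, 0.56]
(np.float64(0.5842), np.float64(-0.3239), np.float64(0.3025), 0.7199) -> [0.005, -0.007, 0.002, 0.04, -2.55, 0.55]
(np.float64(0.5749), np.float64(-0.3132), np.float64(0.3017), 0.7199) -> [0.005, -0.007, 0.002, 0.05, -3.96, 0.62]
(np.float64(0.5655), np.float64(-0.3026), np.float64(0.3001), 0.7199) -> [0.005, -0.007, 0.002, 0.04, -5.38, 0.78]
(np.float64(0.5563), np.float64(-0.292), np.float64(0.2977), 0.7199) -> [0.005, -0.007, 0.002, 0.05, -6.79, 1.01]
(np.float64(0.5471), np.float64(-0.2816), np.float64(0.2946), 0.7199) -> [0.005, -0.007, 0.002, 0.04, -8.18, 1.31]
(np.float64(0.5381), np.float64(-0.2713), np.float64(0.2907), 0.7199) -> [0.005, -0.007, 0.002, 0.05, -9.55, 1.69]
(np.float64(0.5293), np.float64(-0.2612), np.float64(0.286), 0.7199) -> [0.005, -0.007, 0.002, 0.05, -10.89, 2.16]
(np.float64(0.5206), np.float64(-0.2513), np.float64(0.2806), 0.7199) -> [0.005, -0.007, 
[... 364 characters left out ...]
.96, 4.71]
(np.float64(0.4882), np.float64(-0.2144), np.float64(0.252), 0.7199) -> [0.005, -0.007, 0.002, 0.04, -17.13, 5.53]
(np.float64(0.4809), np.float64(-0.206), np.float64(0.2432), 0.7199) -> [0.005, -0.007, 0.002, 0.04, -18.25, 6.4]
(np.float64(0.4738), np.float64(-0.198), np.float64(0.2338), 0.7199) -> [0.005, -0.007, 0.002, 0.03, -19.32, 7.34]
(np.float64(0.4672), np.float64(-0.1904), np.float64(0.2238), 0.7199) -> [0.005, -0.007, 0.002, 0.03, -20.34, 8.33]
(np.float64(0.4609), np.float64(-0.1832), np.float64(0.2132), 0.7199) -> [0.005, -0.007, 0.002, 0.03, -21.3, 9.39]
(np.float64(0.455), np.float64(-0.1765), np.float64(0.2022), 0.7199) -> [0.005, -0.007, 0.002, 0.02, -22.2, 10.48]
```

>>> drive_tool:
  series:
    - [[0, 0, 0, 0, -1.1, 0.0, 3], [0, 0, 0, 0, -2.5, 0.05, 3], [0, 0, 0, 0, -3.9, 0.1, 3], [0, 0, 0, 0, -5.4, 0.3, 3], [0, 0, 0, 0, -6.8, 0.5, 3], [0, 0, 0, 0, -8.2, 0.85, 3], [0, 0, 0, 0, -9.5, 1.2, 3], [0, 0, 0, 0, -10.9, 1.7, 3], [0, 0, 0, 0, -12.2, 2.2, 3], [0, 0, 0, 0, -13.5, 2.8, 3], [0, 0, 0, 0, -14.7, 3.5, 3], [0, 0, 0, 0, -16, 4.25, 3], [0, 0, 0, 0, -17.1, 5.1, 3], [0, 0, 0, 0, -18.2, 5.95, 3], [0, 0, 0, 0, -19.3, 6.9, 3], [0, 0, 0, 0, -20.3, 7.9, 3], [0, 0, 0, 0, -21.3, 8.9, 3], [0, 0, 0, 0, -22.2, 10, 3], [0, 0, 0, 0, -22.2, 10, 3]]

```text
time: 34.5
tool_pos: [0.4547, -0.1755, 0.206]
ee_rot: [3.138, -0.008, 0.723]
wrist_force: [3.1, 2.0, -3.8]
width: 0.0108
```

```bash
python3 arc.py .63 -.02 14 .0345;python3 - <<'E'
from h import *
snap('side','s16')
E
```

```text
t 34.5 pos [ 0.4547 -0.1755  0.206 ] rot [ 3.1376 -0.0078  0.7232] F [ 3.1  2.  -3.8] w 0.0108
(np.float64(0.4503), np.float64(-0.1712), np.float64(0.1946), 0.7199) -> [0.004, -0.008, 0.003, -0.05, -0.61, 1.13]
(np.float64(0.446), np.float64(-0.1663), np.float64(0.1847), 0.7199) -> [0.004, -0.008, 0.003, -0.06, -1.27, 2.12]
(np.float64(0.442), np.float64(-0.1617), np.float64(0.1744), 0.7199) -> [0.004, -0.008, 0.003, -0.06, -1.88, 3.15]
(np.float64(0.4383), np.float64(-0.1575), np.float64(0.164), 0.7199) -> [0.004, -0.008, 0.003, -0.07, -2.45, 4.19]
(np.float64(0.4349), np.float64(-0.1536), np.float64(0.1532), 0.7199) -> [0.004, -0.008, 0.003, -0.07, -2.97, 5.26]
(np.float64(0.4319), np.float64(-0.1502), np.float64(0.1423), 0.7199) -> [0.004, -0.008, 0.003, -0.08, -3.43, 6.35]
(np.float64(0.4292), np.float64(-0.1471), np.float64(0.1311), 0.7199) -> [0.004, -0.008, 0.003, -0.09, -3.84, 7.47]
(np.float64(0.4268), np.float64(-0.1444), np.float64(0.1198), 0.7199) -> [0.004, -0.008, 0.003, -0.1, -4.21, 8.6]
(np.float64(0.4248), np.float64(-0.1421), np.float64(0.1083), 0.7199) -> [0.004, -0.008, 0.003, -0.11, -4.52, 9.75]
(np.float64(0.4232), np.float64(-0.1402), np.float64(0.0967), 0.7199) -> [0.004, -0.008, 0.003, -0.11, -4.77, 10.91]
(np.float64(0.4219), np.float64(-0.1388), np.float64(0.0849), 0.7199) -> [0.004, -0.008, 0.003, -0.12, -4.97, 12.09]
(np.float64(0.421), np.float64(-0.1377), np.float64(0.0731), 0.7199) -> [0.004, -0.008, 0.003, -0.13, -5.11, 13.26]
(np.float64(0.4204), np.float64(-0.137), np.float64(0.0613), 0.7199) -> [0.004, -0.008, 0.003, -0.13, -5.21, 14.44]
(np.float64(0.4202), np.float64(-0.1368), np.float64(0.0494), 0.7199) -> [0.004, -0.008, 0.003, -0.15, -5.24, 15.63]
```

View pics/s16.png

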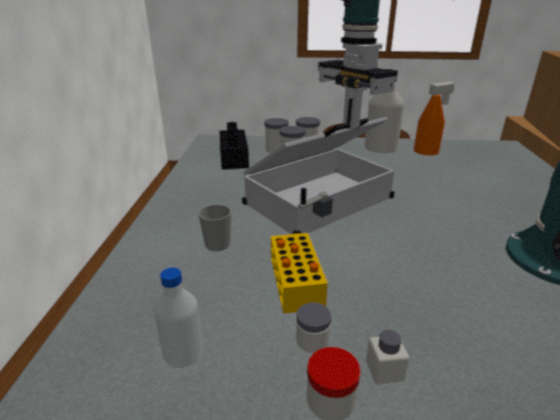

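>>> drive_tool:
  series:
    - [[0, 0, 0, 0, -0.6, 1.1, 3], [0, 0, 0, 0, -1.25, 2.1, 3], [0, 0, 0, 0, -1.85, 3.15, 3], [0, 0, 0, 0, -2.4, 4.2, 3], [0, 0, 0, 0, -2.95, 5.25, 3], [0, 0, 0, 0, -3.4, 6.35, 3], [0, 0, 0, 0, -3.8, 7.45, 3], [0, 0, 0, 0, -4.2, 8.6, 3], [0, 0, 0, 0, -4.5, 9.75, 3], [0, 0, 0, 0, -4.75, 10.9, 3], [0, 0, 0, 0, -4.95, 12.1, 3], [0, 0, 0, 0, -5.1, 13.25, 3], [0, 0, 0, 0, -5.2, 14.4, 3], [0, 0, 0, 0, -5.2, 15, 3], [0, 0, 0, 0, -5.2, 15.4, 3], [0, 0, 0, 0, -5.2, 15.4, 3]]

```text
time: 36.15
tool_pos: [0.4203, -0.1358, 0.0526]
ee_rot: [3.141, -0.006, 0.723]
wrist_force: [-8.1, 4.3, 7.5]
width: 0.0115
```

Run:
```python
from h import *
rows();snap('side','s17');crop('s17',220,100,420,250,4,'s17c')
W=cloud(load('s17'));q=(W[...,:2]-CC)@CM
m=(abs(q[...,0])<.105)&(abs(q[...,1])<.16)&(W[...,2]>.085)&(W[...,2]<.115)
for a,b in ((-.105,-.07),(-.07,0),(0,.1)):
    k=m&(q[...,0]>a)&(q[...,0]<b);print(a,np.median(W[k][:,2]),k.sum())
```

```text
t 36.15 pos [ 0.4203 -0.1358  0.0526] rot [ 3.1413 -0.0059  0.7231] F [-8.1  4.3  7.5] w 0.0115
-0.105 0.09342592510624953 513
-0.07 0.09343696184886963 1119
0 0.09338647020859189 1502
```

View pics/s17c.png

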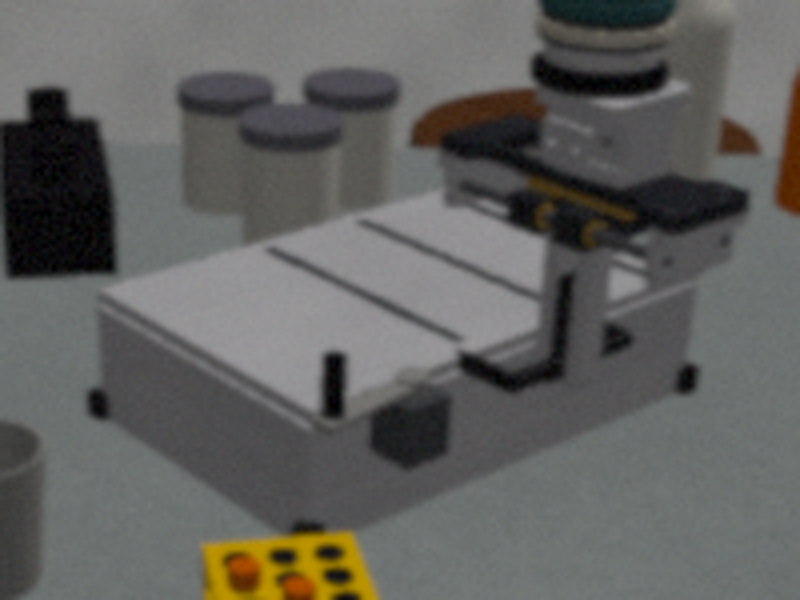

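The lid is flat at 93 mm across its whole depth, so it is shut. I release the bar and go to the knob.

Run:
```python
from h import *
rows((.5617,-.0324,.16,.72),(.5617,-.0324,.0865,.72))
```

```text
t 36.2 pos [ 0.4203 -0.1358  0.0526] rot [ 3.1412 -0.006   0.7231] F [-8.1  4.6  7.6] w 0.0111
(0.5617, -0.0324, 0.16, 0.72) -> [0.0, -0.006, 0.003, 17.51, 1.61, -10.63]
(0.5617, -0.0324, 0.0865, 0.72) -> [0.0, -0.006, 0.003, 17.47, 1.61, -3.28]
```

>>> drive_tool:
  series:
    - [[0, 0, 0, 0, 0, -0.1, 20], [0, 0, 0, 0, 0.2, -0.1, 36], [0, 0, 0, 0, 0.2, -0.1, 38], [0, 0, 0, 0, 0.2, -2, 38], [0, 0, 0, 0, 0.2, -5, 38], [0, 0, 0, 0, 0.2, -9, 38], [0, 0, 0, 0, 0.2, -13, 42], [0, 0, 0, 3, 0.5, -16, 45], [0, 0, 0, 7, 0.8, -17, 45], [0, 0, 0, 10, 1, -17, 45], [0, 0, 0, 10, 1.2, -17, 45], [0, 0, 0, 10, 1.2, -17, 45]]

```text
time: 37.4
tool_pos: [0.5027, -0.0794, 0.2226]
ee_rot: [3.142, -0.005, 0.724]
wrist_force: [-0.9, -0.1, -0.7]
width: 0.0423
```

Run:
```python
from h import *
snap('wrist','w18')
W=cloud(load('w18'));z=W[...,2];q=(W[...,:2]-CC)@CM
m=(z>.13)&(z<.15)&(abs(q[...,0]+.126)<.05)&(abs(q[...,1]-.17)<.06);m[300:]=0
print(m.sum(),q[m].mean(0),W[m].mean(0))
p=W[m].mean(0)
rows((p[0],p[1],.16,.72),(p[0],p[1],.0865,.72))
```

```text
226 [-0.13488583  0.17536715] [ 0.56172545 -0.03224469  0.13890249]
t 37.45 pos [ 0.5021 -0.0797  0.2226] rot [-3.1415 -0.005   0.723 ] F [ 0.2  0.4 -0.2] w 0.0428
(np.float64(0.5617254535984929), np.float64(-0.03224469176618701), 0.16, 0.72) -> [-0.0, -0.005, 0.003, 7.58, 0.38, 6.3]
(np.float64(0.5617254535984929), np.float64(-0.03224469176618701), 0.0865, 0.72) -> [-0.0, -0.005, 0.003, 7.54, 0.38, 13.65]
```

View pics/w18.png

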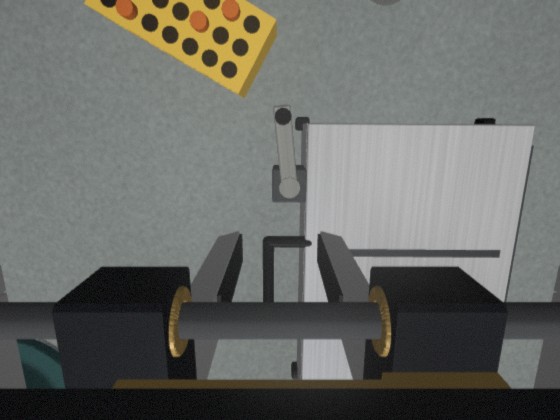

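>>> drive_tool:
  series:
    - [[0, 0, 0, 3, 0.2, 0, 45], [0, 0, 0, 6, 0.4, 2, 45], [0, 0, 0, 7.5, 0.4, 4, 45], [0, 0, 0, 7.55, 0.4, 6, 45], [0, 0, 0, 7.55, 0.4, 8, 45], [0, 0, 0, 7.55, 0.4, 10, 45], [0, 0, 0, 7.55, 0.4, 12, 45], [0, 0, 0, 7.55, 0.4, 13.4, 45], [0, 0, 0, 7.55, 0.4, 13.6, 45], [0, 0, 0, 7.55, 0.4, 13.6, 20], [0, 0, 0, 7.55, 0.4, 13.6, 5], [0, 0, 0, 7.55, 0.4, 13.6, 5], [0, 0, 0, 7.55, 0.4, 13.6, 5], [0, 0, 0, 7.55, 0.4, 13.6, 5]]

```text
time: 38.85
tool_pos: [0.5625, -0.0322, 0.088]
ee_rot: [3.141, -0.006, 0.723]
wrist_force: [-0.4, 0.3, 2.8]
width: 0.0131
```

Run:
```python
from h import *
o=robot.get_obs();c=(o['tool_pos'][:2]-CC)@CM;print(c)
tg=[]
for th in np.linspace(1.70,-.05,19)[1:]:
    p=cw(-.128+.066*np.cos(th),.110+.066*np.sin(th));tg.append((round(p[0],4),round(p[1],4),.0865,.72))
rows(*tg)
```

```text
[-0.13438595  0.175971  ]
t 38.85 pos [ 0.5625 -0.0322  0.088 ] rot [ 3.1405 -0.0063  0.7231] F [-0.4  0.3  2.8] w 0.0131
(np.float64(0.5653), np.float64(-0.0354), 0.0865, 0.72) -> [0.001, -0.006, 0.003, -0.0, 0.42, 0.15]
(np.float64(0.5695), np.float64(-0.0403), 0.0865, 0.72) -> [0.001, -0.006, 0.003, -0.01, 1.07, 0.15]
(np.float64(0.5731), np.float64(-0.0456), 0.0865, 0.72) -> [0.001, -0.006, 0.003, -0.09, 1.7, 0.15]
(np.float64(0.5763), np.float64(-0.0512), 0.0865, 0.72) -> [0.001, -0.006, 0.003, -0.22, 2.34, 0.15]
(np.float64(0.5788), np.float64(-0.0571), 0.0865, 0.72) -> [0.001, -0.006, 0.003, -0.43, 2.94, 0.15]
(np.float64(0.5808), np.float64(-0.0632), 0.0865, 0.72) -> [0.001, -0.006, 0.003, -0.68, 3.53, 0.15]
(np.float64(0.5822), np.float64(-0.0694), 0.0865, 0.72) -> [0.001, -0.006, 0.003, -0.98, 4.09, 0.15]
(np.float64(0.583), np.float64(-0.0758), 0.0865, 0.72) -> [0.001, -0.006, 0.003, -1.35, 4.62, 0.15]
(np.float64(0.5831), np.float64(-0.0822), 0.0865, 0.72) -> [0.001, -0.006, 0.003, -1.76, 5.11, 0.15]
(np.float64(0.5826), np.float64(-0.0886), 0.0865, 0.72) -> [0.001, -0.006, 0.003, -2.23, 5.56, 0.14]
(np.float64(0.5815), np.float64(-0.0949), 0.0865, 0.72) -> [0.001, -0.006, 0.003, -2.72, 5.96, 0.14]
(np.float64(0.5798), np.float64(-0.1011), 0.0865, 0.72) -> [0.001, -0.006, 0.003, -3.26, 6.31, 0.14]
(np.float64(0.5775), np.float64(-0.1071), 0.0865, 0.72) -> [0.001, -0.006, 0.003, -3.83, 6.61, 0.14]
(np.float64(0.5747), np.float64(-0.1129), 0.0865, 0.72) -> [0.001, -0.006, 0.003, -4.43, 6.86, 0.13]
(np.float64(0.5712), np.float64(-0.1183), 0.0865, 0.72) -> [0.001, -0.006, 0.003, -5.04, 7.03, 0.13]
(np.float64(0.5673), np.float64(-0.1234), 0.0865, 0.72) -> [0.001, -0.006, 0.003, -5.67, 7.15, 0.13]
(np.float64(0.5629), np.float64(-0.128), 0.0865, 0.72) -> [0.001, -0.006, 0.003, -6.31, 7.21, 0.12]
(np.float64(0.5581), np.float64(-0.1323), 0.0865, 0.72) -> [0.001, -0.006, 0.003, -6.95, 7.21, 0.12]
```

>>> drive_tool:
  series:
    - [[0, 0, 0, 0, 0.4, 0, 5], [0, 0, 0, 0, 1.07, 0, 5], [0, 0, 0, -0.09, 1.7, 0, 5], [0, 0, 0, -0.22, 2.34, 0, 5], [0, 0, 0, -0.43, 2.94, 0, 5], [0, 0, 0, -0.68, 3.53, 0, 5], [0, 0, 0, -0.98, 4.09, 0, 5], [0, 0, 0, -1.35, 4.62, 0, 5], [0, 0, 0, -1.76, 5.11, 0, 5], [0, 0, 0, -2.23, 5.56, 0, 5], [0, 0, 0, -2.72, 5.96, 0, 5], [0, 0, 0, -3.26, 6.31, 0, 5], [0, 0, 0, -3.83, 6.61, 0, 5], [0, 0, 0, -4.43, 6.86, 0, 5], [0, 0, 0, -5.04, 7.03, 0, 5], [0, 0, 0, -5.67, 7.15, 0, 5], [0, 0, 0, -6.31, 7.21, 0, 5], [0, 0, 0, -6.95, 7.21, 0, 5], [0, 0, 0, -6.95, 7.21, 0, 5]]

```text
time: 40.75
tool_pos: [0.5576, -0.1315, 0.0879]
ee_rot: [-3.141, -0.008, 0.723]
wrist_force: [-1.2, 5.7, 2.9]
width: 0.0134
```

Run:
```python
from h import *
rows();o=robot.get_obs();c=(o['tool_pos'][:2]-CC)@CM;print(c,'theta',np.arctan2(c[1]-.11,c[0]+.128))
```

```text
t 40.75 pos [ 0.5576 -0.1315  0.0879] rot [-3.1406 -0.0077  0.7229] F [-1.2  5.7  2.9] w 0.0134
[-0.06297183  0.10680701] theta -0.049062204205105375
```

>>> drive_tool:
  series:
    - [[0, 0, 0, -0.2, 0, 0, 5], [0, 0, 0, -0.4, 0, 0, 5], [0, 0, 0, -0.5, 0, 0, 5], [0, 0, 0, -0.5, 0, 0, 5]]

```text
time: 41.15
tool_pos: [0.5575, -0.1315, 0.088]
ee_rot: [-3.141, -0.018, 0.725]
wrist_force: [9.0, 10.1, -2.1]
width: 0.0134
```

Run:
```python
from h import *
rows();o=robot.get_obs();c=(o['tool_pos'][:2]-CC)@CM;print(c)
```

```text
t 41.15 pos [ 0.5575 -0.1315  0.088 ] rot [-3.1413 -0.0179  0.7246] F [ 9.  10.1 -2.1] w 0.0134
[-0.06301938  0.10670357]
```

The lever has met its stop: it does not move and the force rises. I release and rise.

>>> drive_tool:
  series:
    - [[0, 0, 0, 0, 0, 0, 20], [0, 0, 0, 0, 0, 0, 40], [0, 0, 0, 0, 0, 0, 45], [0, 0, 0, 0, 0, -3, 45], [0, 0, 0, 0, 0, -7, 45], [0, 0, 0, 0, 0, -11, 45], [0, 0, 0, -3, -3, -15, 60], [0, 0, 0, -6, -7, -18, 80], [0, 0, 0, -6, -7, -18, 100], [0, 0, 0, -6, -7, -18, 100], [0, 0, 0, -6, -7, -18, 100]]

```text
time: 42.25
tool_pos: [0.4639, -0.1215, 0.2658]
ee_rot: [-3.141, -0.017, 0.724]
wrist_force: [0.4, 0.3, -0.5]
width: 0.0788
```

```bash
python3 - <<'E'
from h import *
rows();snap('wrist','w20');snap('side','s20');snap('scene','c20')
W=cloud(load('w20'));z=W[...,2];q=(W[...,:2]-CC)@CM
m=(z>.13)&(z<.15)&(abs(q[...,0]+.06)<.05)&(abs(q[...,1]-.12)<.06);m[300:]=0
print(m.sum(),q[m].mean(0))
E
python3 chk.py s20; python3 chk.py c20
```

```text
t 42.25 pos [ 0.4639 -0.1215  0.2658] rot [-3.1409 -0.0173  0.7239] F [ 0.4  0.3 -0.5] w 0.0788
190 [-0.06275938  0.10951297]
tub ((0.5570262670516968, 0.2378445863723755), 0.1789020597934723)
rack ((572.3446655273438, 111.66453552246094), (80.54413604736328, 173.6658935546875), 12.151787757873535)
flask circ ((430.790771484375, 323.7877502441406), 29.999378204345703) rect ((431.4781494140625, 321.8064880371094), (47.17631149291992, 47.559669494628906), 10.202384948730469) rel tub [-0.10506422  0.10850548] rel rack [-0.0924113   0.23604385]
flaskcap circ ((431.3854675292969, 320.6354064941406), 16.215620040893555) rect ((431.10986328125, 320.7528381347656), (30.792051315307617, 29.925926208496094), 80.81656646728516) rel tub [-0.10564602  0.10755295] rel rack [-0.0929931   0.23509132]
jar circ ((540.74853515625, 265.3685302734375), 28.625591278076172) rect ((540.9461059570312, 265.74005126953125), (55.57693099975586, 55.16182327270508), 45.744571685791016) rel tub [-0.00984876  0.03065502] rel rack [0.00280416 0.1581934 ]
tub ((0.5137986540794373, 0.37346920371055603), 0.0366806834936142)
rack ((570.8518676757812, 109.68004608154297), (85.5745620727539, 170.3953094482422), 11.516268730163574)
flask circ ((429.3564453125, 318.15960693359375), 30.871585845947266) rect ((429.7110595703125, 318.66778564453125), (49.11265563964844, 47.578590393066406), 8.369770050048828) rel tub [-0.09373818 -0.0358758 ] rel rack [-0.09479942  0.23334738]
flaskcap circ ((429.5615539550781, 317.6814880371094), 17.579933166503906) rect ((429.1306457519531, 318.9530334472656), (28.935575485229492, 32.933719635009766), 73.32608795166016) rel tub [-0.09424555 -0.03547478] rel rack [-0.0953068  0.2337484]
jar circ ((539.7838745117188, 262.121826171875), 29.451671600341797) rect ((539.8313598632812, 263.261962890625), (57.23386764526367, 54.071041107177734), 12.842700004577637) rel tub [ 0.00225406 -0.11321774] rel rack [0.00119282 0.15600544]
```

View pics/w20.png

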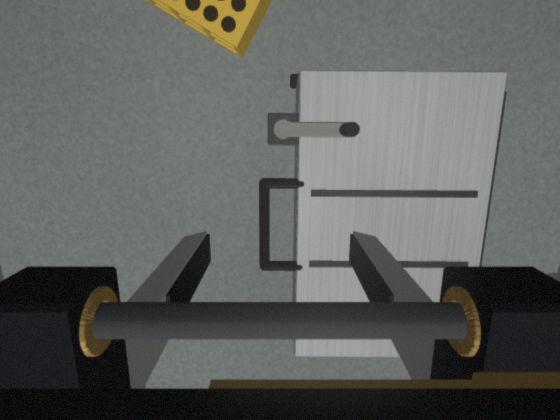

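View pics/s20.png

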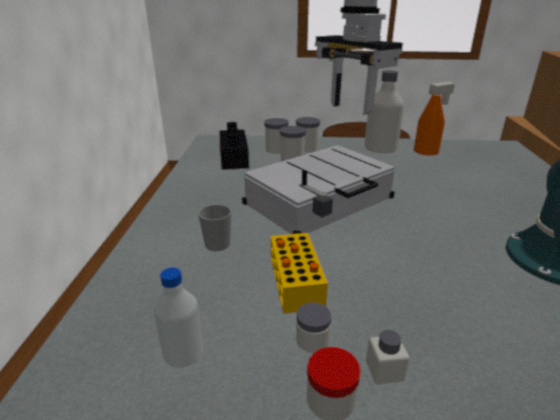

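View pics/c20.png

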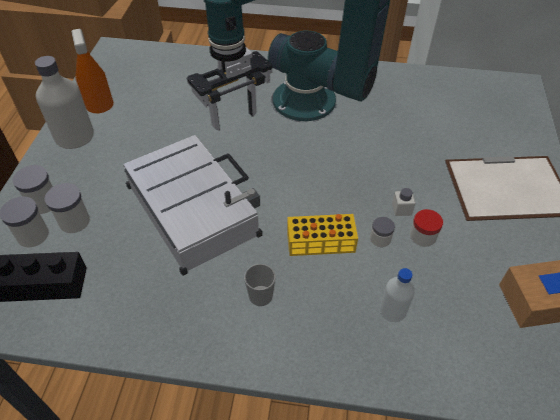

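The latch now points straight to +x over the shut lid (knob at (349,129)). The square bottle has been knocked: it is about 35 mm off to the rack side, at about (0.430, 0.320). I fetch it and put it back.

Run:
```python
from h import *
rows((.45,.23,.26,1.782))
```

```text
t 42.4 pos [ 0.464  -0.1211  0.2644] rot [-3.1375 -0.0159  0.7245] F [-0.4 -1.3 -0.5] w 0.0908
(0.45, 0.23, 0.26, 1.782) -> [0.005, -0.017, -1.057, 22.22, -27.21, 0.91]
```

>>> drive_tool:
  series:
    - [[0, 0, -0.1, 1.5, -1.8, 0, 100], [0, 0, -0.24, 4, -5, 0, 100], [0, 0, -0.38, 7, -8.6, 0.3, 100], [0, 0, -0.52, 10, -12.2, 0.4, 100], [0, 0, -0.66, 13, -16, 0.5, 100], [0, 0, -0.8, 16, -19.6, 0.7, 100], [0, -0.01, -0.94, 19, -23.2, 0.8, 100], [0, -0.015, -1.05, 21, -26, 0.9, 100], [0, -0.015, -1.055, 22.2, -27.2, 0.9, 100], [0, -0.015, -1.055, 22.2, -27.2, 0.9, 100], [0, -0.015, -1.055, 22.2, -27.2, 0.9, 100], [0, -0.015, -1.055, 22.2, -27.2, 0.9, 100]]

```text
time: 43.6
tool_pos: [0.4503, 0.2287, 0.2594]
ee_rot: [3.138, 0.002, 1.778]
wrist_force: [-0.2, 0.3, -1.3]
width: 0.094
```

```bash
python3 - <<'E'
from h import *
snap('wrist','w21');rows()
E
python3 chk.py w21
```

```text
t 43.65 pos [0.4503 0.2287 0.2597] rot [3.1377e+00 1.4000e-03 1.7776e+00] F [ 0.  -0.8  0.2] w 0.0938
tub ((0.5154917240142822, 0.37335532903671265), 0.035808876156806946)
rack ((571.3748168945312, 109.81107330322266), (79.87265014648438, 170.19554138183594), 11.919351577758789)
flask circ ((430.1735534667969, 319.2672119140625), 31.29157257080078) rect ((430.33740234375, 318.77685546875), (47.452301025390625, 47.28976821899414), 12.364681243896484) rel tub [-0.09473409 -0.03543333] rel rack [-0.09416415  0.23332218]
flaskcap circ ((430.27032470703125, 318.77142333984375), 15.877472877502441) rect ((429.9662170410156, 319.0987548828125), (30.06744384765625, 30.981292724609375), 11.855769157409668) rel tub [-0.09502921 -0.03504052] rel rack [-0.09445927  0.23371499]
jar circ ((540.228759765625, 263.0471496582031), 27.933595657348633) rect ((540.150634765625, 263.1201171875), (54.83319091796875, 54.27860641479492), 15.297101974487305) rel tub [ 0.00090515 -0.11295594] rel rack [0.00147509 0.15579957]
```

View pics/w21.png

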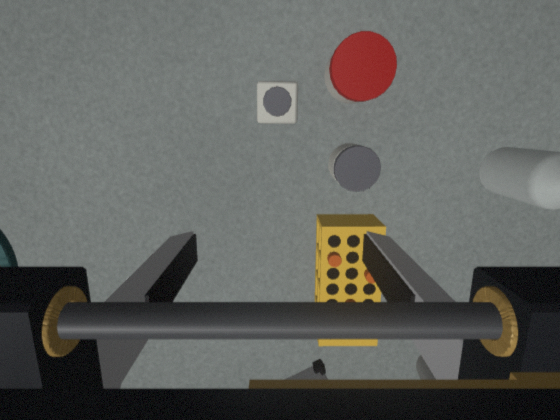

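Run:
```python
from h import *
y=np.radians(102.15)
rows((.429,.3187,.12,y),(.429,.3187,-.006,y))
```

```text
t 43.65 pos [0.4503 0.2287 0.2597] rot [3.1377e+00 1.4000e-03 1.7776e+00] F [ 0.  -0.8  0.2] w 0.0938
(0.429, 0.3187, 0.12, np.float64(1.7828538309122077)) -> [0.004, 0.001, -0.005, 9.27, -0.29, 13.96]
(0.429, 0.3187, -0.006, np.float64(1.7828538309122077)) -> [0.004, 0.001, -0.005, 9.29, -0.33, 26.56]
```

>>> drive_tool:
  series:
    - [[0.004, 0, -0.005, 2, -0.1, 3, 85], [0.004, 0, -0.005, 6, -0.2, 7, 72], [0.004, 0, -0.005, 9.2, -0.3, 11, 72], [0.004, 0, -0.005, 9.3, -0.3, 14, 72], [0.004, 0, -0.005, 9.3, -0.3, 17, 72], [0.004, 0, -0.005, 9.3, -0.3, 20, 72], [0.004, 0, -0.005, 9.3, -0.3, 23, 72], [0.004, 0, -0.005, 9.3, -0.3, 25, 72], [0.004, 0, -0.005, 9.3, -0.3, 26.4, 72], [0.004, 0, -0.005, 9.3, -0.3, 26.5, 72], [0.004, 0, -0.005, 9.3, -0.3, 26.5, 55], [0.004, 0, -0.005, 9.3, -0.3, 26.5, 40], [0.004, 0, -0.005, 9.3, -0.3, 26.5, 35], [0.004, 0, -0.005, 9.3, -0.3, 26.5, 35], [0.004, 0, -0.005, 9.3, -0.3, 26.5, 35], [0.004, 0, -0.005, 9.3, -0.3, 25.5, 35], [0.004, 0, -0.005, 9.3, -0.3, 24, 35], [0.004, 0, -0.005, 9.3, -0.3, 23, 35], [0.004, 0, -0.005, 9.3, -0.3, 23, 35]]

```text
time: 45.55
tool_pos: [0.4303, 0.3197, 0.0315]
ee_rot: [3.138, 0.0, 1.783]
wrist_force: [-0.1, 0.3, -1.7]
width: 0.0476
```

Run:
```python
from h import *
y=np.radians(102.15)
rows((.4157,.352,.03,y),(.4157,.352,-.007,y))
snap('wrist','w22')
```

```text
t 45.55 pos [0.4303 0.3197 0.0315] rot [3.1382e+00 2.0000e-04 1.7827e+00] F [-0.1  0.3 -1.7] w 0.0476
(0.4157, 0.352, 0.03, np.float64(1.7828538309122077)) -> [0.003, 0.0, -0.0, 3.47, -0.75, 0.14]
(0.4157, 0.352, -0.007, np.float64(1.7828538309122077)) -> [0.003, 0.0, -0.0, 3.47, -0.76, 3.84]
```

View pics/w22.png

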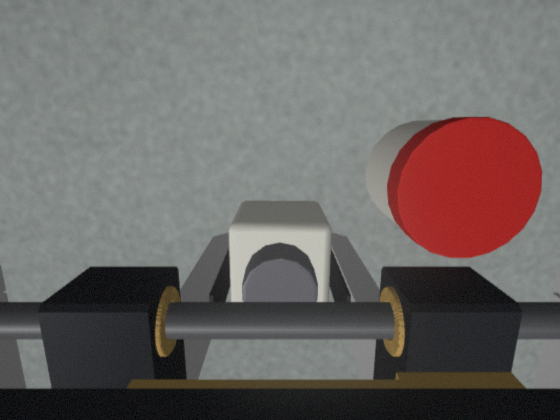

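>>> drive_tool:
  series:
    - [[0, 0, 0, 0.6, -0.1, 0, 35], [0, 0, 0, 1.5, -0.3, 0, 35], [0, 0, 0, 2.5, -0.5, 0, 35], [0, 0, 0, 3.3, -0.6, 0.2, 35], [0, 0, 0, 3.5, -0.6, 1, 35], [0, 0, 0, 3.5, -0.6, 2, 35], [0, 0, 0, 3.5, -0.6, 3, 35], [0, 0, 0, 3.5, -0.6, 3.6, 35], [0, 0, 0, 3.5, -0.6, 3.8, 35], [0, 0, 0, 3.5, -0.6, 3.8, 35]]

```text
time: 46.6
tool_pos: [0.4158, 0.3515, -0.0041]
ee_rot: [-3.141, 0.001, 1.782]
wrist_force: [-7.9, -5.3, 18.8]
width: 0.0477
```

Run:
```python
from h import *
rows()
```

```text
t 46.6 pos [ 0.4158  0.3515 -0.0041] rot [-3.1412e+00  1.5000e-03  1.7822e+00] F [-7.9 -5.3 18.8] w 0.0477
```

Contact is firm at 19 N. I ease off a little, then release and rise.

>>> drive_tool:
  series:
    - [[0, 0, 0, 0, 0, -0.1, 35], [0, 0, 0, 0, 0, -0.1, 45], [0, 0, 0, 0, 0, -0.1, 60], [0, 0, 0, 0, 0, -0.1, 64], [0, 0, 0, 0, 0, -1, 64], [0, 0, 0, 0, 0, -4, 64], [0, 0, 0, 0, 0, -8, 64], [0, 0, 0, 0, 0, -12, 64], [0, 0, 0, -4, 0, -17, 64], [0, 0, 0, -9, -1, -21, 80], [0, 0, 0, -13, -1, -25, 100], [0, 0, 0, -13, -1, -25, 100], [0, 0, 0, -13, -1, -25, 100]]

```text
time: 47.9
tool_pos: [0.4357, 0.2211, 0.2517]
ee_rot: [3.132, 0.001, 1.778]
wrist_force: [0.0, 0.7, 1.4]
width: 0.0885
```

```bash
python3 - <<'E'
from h import *
rows();snap('wrist','w23');snap('scene','c23');snap('side','s23')
E
for f in w23 c23 s23; do python3 chk.py $f; done
```

```text
t 47.9 pos [0.4357 0.2211 0.2517] rot [3.1318e+00 9.0000e-04 1.7781e+00] F [0.  0.7 1.4] w 0.0885
tub ((0.5153955221176147, 0.3738177716732025), 0.036169908940792084)
rack ((555.3516845703125, 184.90213012695312), (79.70448303222656, 322.6929931640625), 12.08194637298584)
flask circ ((417.383056640625, 351.0655822753906), 31.894113540649414) rect ((417.6499328613281, 351.3089294433594), (48.04966354370117, 47.75000762939453), 12.035754203796387) rel tub [-0.10029356 -0.00143196] rel rack [-0.09972034  0.26779589]
flaskcap circ ((417.6068420410156, 350.9136962890625), 15.792325973510742) rect ((417.6620788574219, 350.8535461425781), (29.896974563598633, 30.82785987854004), 13.552621841430664) rel tub [-0.10037753 -0.0018797 ] rel rack [-0.09980431  0.26734815]
jar circ ((540.0460815429688, 263.17822265625), 27.894357681274414) rect ((540.0836791992188, 262.8603515625), (54.71287536621094, 54.91995620727539), 39.971317291259766) rel tub [ 0.00078174 -0.11366813] rel rack [0.00135496 0.15555972]
tub ((0.5489382743835449, 0.27091988921165466), 0.14405255019664764)
rack ((555.527099609375
[... 1036 characters left out ...]
5800781), 31.864465713500977) rect ((418.23345947265625, 353.8219299316406), (47.852874755859375, 48.00434494018555), 11.687564849853516) rel tub [-0.10986881  0.15078175] rel rack [-0.09862097  0.27012978]
flaskcap circ ((417.8931884765625, 353.28094482421875), 16.744985580444336) rect ((418.3672180175781, 353.4966735839844), (31.560518264770508, 31.153329849243164), 53.428802490234375) rel tub [-0.10980651  0.15043562] rel rack [-0.09855866  0.26978366]
jar circ ((540.4224853515625, 265.2947692871094), 28.39474868774414) rect ((541.0288696289062, 265.84246826171875), (54.6846809387207, 54.71730041503906), 82.92985534667969) rel tub [-0.00834122  0.03892806] rel rack [0.00290663 0.1582761 ]
```

View pics/w23.png

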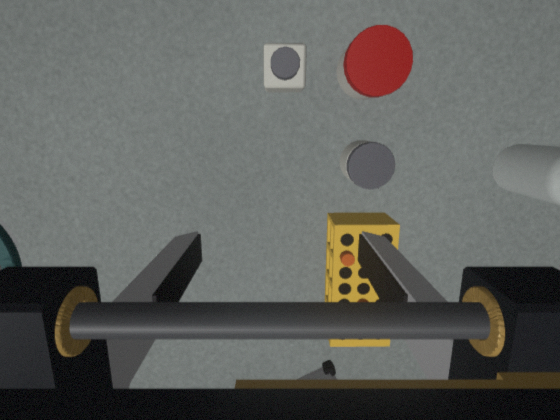

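View pics/c23.png

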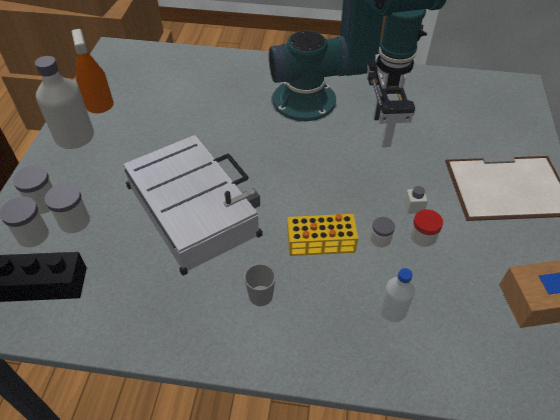

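All is in place: the bottle has a 40 mm gap in front of the tub, the jar is on the line midway, the lid is shut and the latch is over it. I let the arm settle, then hand in.

>>> drive_tool:
  series:
    - [[0, 0, 0, 0, 0, 0, 100], [0, 0, 0, 0, 0, 0, 100], [0, 0, 0, 0, 0, 0, 100]]

```text
time: 48.35
tool_pos: [0.4323, 0.2237, 0.2438]
ee_rot: [-3.137, 0.001, 1.784]
wrist_force: [-0.1, 0.2, 0.2]
width: 0.0941
```

```bash
python3 - <<'E'
from h import *
snap('wrist','w24')
E
python3 chk.py w24 | cut -c1-60; python3 -c "
from bench import robot
print(robot.close_job())"
```

```text
tub ((0.5155495405197144, 0.3732289969921112), 0.03587849810
rack ((571.2953491210938, 110.16254425048828), (79.913902282
flask circ ((417.72857666015625, 351.11590576171875), 31.719
flaskcap circ ((417.66119384765625, 351.0729675292969), 15.9
jar circ ((540.257080078125, 263.146484375), 27.807270050048
the job is handed in; nothing more can be done
None
```

The job is done and handed in at about 48 s. I swung the latch free, opened the lid, and took out the only two containers in the case, the jar and the square bottle. I then shut the lid and swung the latch lever back onto its stop.

- **Jar:** it stands in the gap between the rack and the tub, about 1–3 mm off their line. I read "midway" as equal gaps to the rack's end and the tub's side; they measured about 43 and 50 mm, so it sits about 3 mm towards the rack. It is not at the midpoint between the two centres.
- **Square bottle:** its first gap measured about 37 mm. It was then knocked about 35 mm sideways during the run, so after shutting the case I put it back. It now has a 40 mm gap to the tub, is 1–2 mm off centre, and stands square to the rack. The side camera disagreed with the wrist camera by about 2–3 mm.
- **Lid and latch:** the lid top measured about 93 mm across its whole depth. The lever reads 0 rad against its stop.
- **Rack and tub:** both measured within camera error of where they started. The wash bottle and beaker look unmoved in the pictures, but I did not measure them again.

The first grip on the bar slipped off. The real finger tips sit about 21 mm above the reported TCP, and after I allowed for that every grip held.

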